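Load the bench-top X-ray analyser and start its run

TASK

Load every sample cup standing on the bench into the analyser: lift the top hatch off its seat, slide it sideways fully clear of the opening, stand each cup upright in a well of its own, then slide the hatch back and lower it fully home on its seat. With the hatch home, press the interlock-reset plunger right in and let it come out again; only after that turn the key clockwise from OFF through RUN to START, hold it there for a moment, and let it spring back to RUN. Leave the slide box, the bottle and the jar where they stand.

Things in the scene. Friction and masses are not known exactly. Their poses are not given: they have to be found in the camera images.
- analyser: Fixed white analyser, 350 (x) x 470 (y) mm, 150 mm high to its grey deck. Origin: centre of its underside, on the bench; x points from its front (control strip, robot side) to its rear, y to its left, z up. A sunk seat in the deck, right half, surrounds an opening of 212 (x) x 190 (y) mm over a tray with six wells. On the front strip of the deck: key switch (right), plunger (left).
- seat (a point): Centre of the hatch's seat, on its ledge, 142 mm above the bench and 8 mm below the deck; recess 236 (x) x 214 (y) mm; axes as the analyser's. C-channels along y run in front of and behind it over the whole deck, 24 mm high; their lips, 20 mm above the deck, overlap the hatch by 7 mm, so it lifts at most 18 mm. End stops: 2 mm right of the seated hatch, 226 mm left of it.
- well1 (a point): Centre of the floor of the front right well (x -44, y -60 mm from the middle of the opening): round, 54 mm across, 5 mm deep below the tray; floor 60 mm below the deck; axes as the analyser's.
- well2 (a point): Same, front middle well (x -44, y +0 mm).
- well3 (a point): Same, front left well (x -44, y +60 mm).
- well4 (a point): Same, rear right well (x +44, y -60 mm).
- well5 (a point): Same, rear middle well (x +44, y +0 mm).
- well6 (a point): Same, rear left well (x +44, y +60 mm).
- hatch: Loose flat aluminium hatch, 230 (x) x 208 (y) x 10 mm, about 0.65 kg, in the seat with 3 mm play; origin at the centre of its underside, axes along the analyser's. Lift it 8 mm or more off its seat (12 or 13 mm is good), slide it to the analyser's +y; clear after 200 mm or more, where it rests on the deck. To close, slide it back over the seat and lower it.
- hatch_bar (a point): Middle of the hatch's black bar handle, 39 mm above the hatch's underside (above seat when home). The bar is 12 x 12 mm in section, 100 mm long, along the hatch's x (square to the sliding direction), 23 mm clear of the plate between two end posts; grip it from above.
- reset (a joint): Stroke of the interlock-reset plunger, m: 0 out, 0.010 fully in; springs back; about 6.5 N when fully in.
- reset_top (a point): Centre of the top of the plunger's black round head, 25 mm across, 23.5 mm above the deck when out; pressed straight down.
- key_run (a joint): Lock drum, rad: 0 is OFF, 0.70 is RUN (end stop). Stays where it is left; turns with the key, clockwise from above.
- key_start (a joint): Key beyond RUN, rad: 0 at RUN (and at OFF), 0.60 at START (end stop); a spring returns it to 0 when let go. The key first carries the drum from OFF to RUN, then goes on against the spring (0.2 N m) to START: 1.30 rad clockwise from above in all.
- key_bow (a point): Middle of the upright black key bow, a plate 30 mm wide, 9 mm thick, 26 mm tall, on a vertical turning axis through this point, which is 33 mm above the deck. Its x axis lies along the 30 mm width (parallel to the analyser's x at OFF) and turns with the key; grip it across the 9 mm thickness, from above.
- cup1_mid (a point): Centre (18 mm up) of a white closed plastic sample cup, 44 mm across, 36 mm tall, 50 g, standing on the bench right of the analyser; z points to its cap. In a well its lowest 5 mm are below the tray: grip its upper half. Three to six of the six cups are present.
- cup2_mid (a point): Centre (18 mm up) of a white closed plastic sample cup, 44 mm across, 36 mm tall, 50 g, standing on the bench right of the analyser; z points to its cap. In a well its lowest 5 mm are below the tray: grip its upper half. Three to six of the six cups are present.
- cup3_mid (a point): Centre (18 mm up) of a white closed plastic sample cup, 44 mm across, 36 mm tall, 50 g, standing on the bench right of the analyser; z points to its cap. In a well its lowest 5 mm are below the tray: grip its upper half. Three to six of the six cups are present.
- cup4_mid (a point): Centre (18 mm up) of a white closed plastic sample cup, 44 mm across, 36 mm tall, 50 g, standing on the bench right of the analyser; z points to its cap. In a well its lowest 5 mm are below the tray: grip its upper half. Three to six of the six cups are present.
- cup5_mid (a point): Centre (18 mm up) of a white closed plastic sample cup, 44 mm across, 36 mm tall, 50 g, standing on the bench right of the analyser; z points to its cap. In a well its lowest 5 mm are below the tray: grip its upper half. Three to six of the six cups are present.
- cup6_mid (a point): Centre (18 mm up) of a white closed plastic sample cup, 44 mm across, 36 mm tall, 50 g, standing on the bench right of the analyser; z points to its cap. In a well its lowest 5 mm are below the tray: grip its upper half. Three to six of the six cups are present.
- slide_box: Bystander: closed tan microscope-slide box, 92 x 167 x 35 mm; origin at the centre of its underside.
- bottle: Bystander: white plastic bottle, 64 mm across, 150 mm tall; origin at the centre of its underside.
- jar: Bystander: amber jar with a black cap, 66 mm across, 75 mm tall; origin at the centre of its underside.
There are look-alikes about, which are no part of the job. Leave any orange look-alike of the part that bears cup3_mid alone.

How it is judged:
By the outcome, as a careful person would: the job done as asked, in the order asked, and still so for the second after the job is handed in, with the robot touching nothing.
Of cup1, cup2, cup3, cup4, cup5, cup6 only 3 to 6 are there at a start; the rules pass over those that are not, and their reading is None.
At some moment in a run one of cup1, cup2, cup3, cup4, cup5, cup6 may be knocked a few centimetres aside while the robot is not near it.
Once in a run the grip may slacken for a moment while it holds something.
It also fails if it takes over 210 s, if anything falls off the work surface, if the arm or the gripper's body presses on something with over 40 N, if the wrist force passes 120 N, or if a joint passes its speed limit or range.

ROBOT

A 6-joint arm with a two-finger parallel gripper is mounted at the origin on the work surface. World frame = base frame: x ahead of the robot, y to its left, z up, the work surface at z = 0. Lengths are in m, angles in rad, forces in N, time in s.
With the tool pointing down it reaches from about 0.275 to 0.85 m from the base axis. Payload 5.2 kg.
Tool frame: the origin (TCP) lies on the centre line of the jaws, within the pads' length; the fingertips stand 22 mm ahead of it and the grasp point (between the pads) lies 3 mm ahead of it; z points along the fingers, y is the direction in which the jaws open and shut (so a half turn about z gives the same grasp; the last joint's range is limited). The gripper opens to 85 mm and grips with 20 to 120 N. Pads are 22 mm wide; open, the fingers measure 114 mm over their backs; the gripper's body (76 mm by 85 mm) begins 54 mm behind the grasp point. The pads swing forward as they close: fully open they stand 13 mm farther back than shut.
Start: joints at [-1.541, 0.259, 1.535, -0, 1.348, -0.203], TCP at [0.127, -0.535, 0.253] pointing down, gripper open.
Joint ranges: [-3.14, 3.14], [-0.91, 2.08], [0.19, 2.58], [-1.22, 4.36], [0.22, 2.71], [-3.12, 3.12]. Speed limits (rad/s): [2.57, 2.57, 3.14, 3.14, 3.14, 3.14].

INTERFACE

Orientations are given as a unit quaternion [w, x, y, z].
In Python, from station import r gives the robot as it stands.
- The arm moves only by the shell command python3 -m jog 'ROWS' [FORCE]. ROWS is JSON, a list of rows, each an object with "hand": the opening, from -1 (shut) to 1 (fully open), so that 0 is half open; "dp": the shift along the tool's x, y, z as a fraction of full scale, a list of three; "yaw": the turn about the tool's z as a fraction of full scale. A call has exactly 8 rows; each row is the pose to reach, as a shift and turn from the pose commanded when the call began, along the tool's axes at that moment; what a row does not reach only later rows make up. Full scale, the value 1, is 0.1 m for a shift and 90 degrees for a turn. A row lasts 1/12 s, in which the tool goes at most 41.7 mm and 7.16 degrees, less where a joint would pass 70% of its speed; a pose out of reach is approached as far as the arm can. A call with a number of a shift or a turn outside -1 to 1 is refused whole. A call with a gripper value outside its range is refused whole. The fingers move at their own pace and stop on an object; FORCE is the grip in N (left out, the last holds). Time passes only in rows, so rows that repeat a pose let the fingers close, or fill a call up. It gives the time, the measured TCP pose, the force and the opening at its end, in the units of the state.
- r.get_obs(): the state, without advancing time (a new reading comes with each control period).
- r.get_image(name): name is "side" or "top"; returns a dict with "img" (400x640x3 uint8, blue, green, red), "depth" (400x640 float32, m along the optical axis (not along the pixel's ray), 0 where there is no reading), "vertical_fov" (degrees; the focal length in pixels is half the picture's height over the tangent of half this angle, whatever the lens; pixels are square), "cx", "cy" (the principal point, pixels), "rvec" (rotation vector, rad) and "tvec" (3), from world to camera coordinates, as OpenCV has them. Camera axes: x right, y down, z forward; pixel columns grow to the right and rows downward; lengths in m; the calibration is good to about 2 mm. A picture is of the moment at which its call begins.
- r.finish_job(): hands the job in, once; it reports no verdict.
Trained networks look in a picture, given as the dict that the camera call returned (one of the last four; its "shot" number tells which), for a name from the list of things; names that differ only in an ending like _2 or _b are one class to them, and where a whole thing is asked for, a point or a joint stands for the part that bears it (a point fixed in the world has none). Each returns a list of dicts, best first, with "score" (0 to 1); they miss things now and then, are a little off and sometimes report something else, mostly with a low value. They report only what shows in the picture. A call takes as long as a camera call. They do not tell look-alikes from the thing itself.
- r.boxes_of(query, picture): "extent" ([left, top, right, bottom] in pixels, round what is visible of it).
- r.outline_of(query, picture): "pixels" (400x640 bool, what is visible of it) and "extent" ([left, top, right, bottom] in pixels, round what is visible of it).
- r.pinpoint(query, picture): "location" ([column, row] in pixels: a listed point, or the origin of a listed thing).
The state is a dict: "t": time; "q": joint angles; "joint_velocities": joint speeds; "tau": joint torques, N m; "tool_pos": TCP position; "ee_rot": TCP orientation; "force": force on the tool from outside, world axes, zero at the start; "moment": the same for the moment, N m; "grip_width": finger opening in m.
Only numpy, scipy, OpenCV 4.12 (cv2) and the standard library are available. Lean on these libraries where they do the work, as an engineer would, in place of code of your own. Each camera call takes 0.05 s, during which the arm holds its last target.

## Working session

There is one attempt and no reset: what is moved stays moved. The work goes in short steps, Python scripts to look and compute and a shell command to move; the robot and the scene stay as the last step left them, time stands still between calls to the robot, and variables do not carry over. Pictures are saved under pics/ and viewed, and the job is handed in when it is done.

```bash
ls -la; mkdir -p pics
python3 - <<'E'
from station import r
import cv2
o=r.get_obs()
for k,v in o.items(): print(k,v)
for n in ("side","top"):
    p=r.get_image(n); cv2.imwrite(f"pics/{n}0.png",p["img"])
    print(n,p["vertical_fov"],p["cx"],p["cy"],p["rvec"],p["tvec"],p["shot"])
E
```

```text
total 12
drwxr-xr-x  3 agent agent 4096 Dec  7 04:12 .
drwxr-xr-x 23 root  root  4096 Dec  7 04:12 ..
drwxr-xr-x  2 agent agent 4096 Dec  7 04:12 pics
t 0.0
q [-1.54079406e+00  2.59362578e-01  1.53608712e+00 -5.01356572e-06
  1.34797007e+00 -2.02803305e-01]
joint_velocities [-0.00197167  0.00099073  0.00028165  0.00147821 -0.00034892 -0.00183128]
tau [ 5.54688158e-04 -4.46032119e+01 -2.90570533e+01 -1.25143520e-04
  1.16755581e-02 -2.83549457e-05]
tool_pos [ 0.12689435 -0.5346688   0.25246248]
ee_rot [-9.10358964e-04  9.93232363e-01  1.16140600e-01  7.63983427e-05]
force [-0.78142987 -0.01595225 -0.50198763]
moment [-0.01430853 -0.02426278  0.0162997 ]
grip_width 0.08533792878877763
side 55.40116421495711 323.66321180572226 198.23346618875948 [ 2.28605623 -0.21914073  0.09101983] [-0.54792728  0.17337404  1.38872319] 1
top 51.96813685880439 318.9889472478032 198.4805947861794 [ 2.12799542 -2.1320955   0.2113782 ] [-0.00827938  0.55522631  1.474549  ] 2
```

View pics/side0.png

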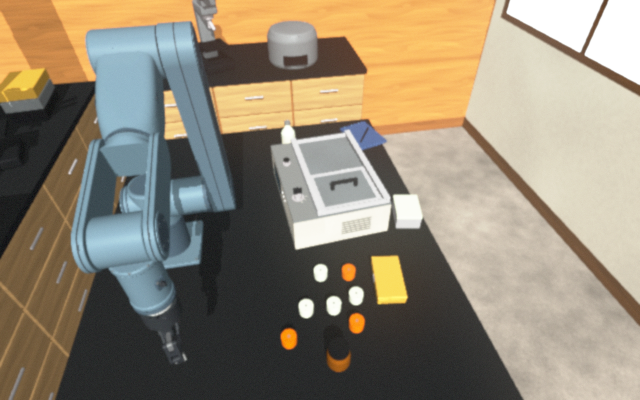

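View pics/top0.png

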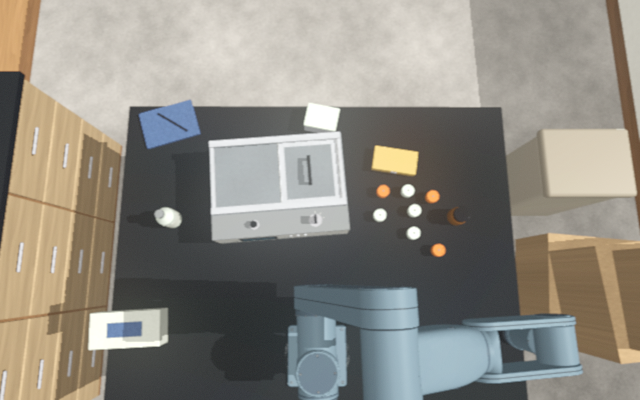

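The side view shows four white cups at about (320,272), (306,308), (334,305) and (356,296), with orange look-alikes beside them. The top view shows the hatch bar at (307,170), the plunger at (253,224) and the key at (315,219).

```bash
cat > h.py <<'E'
import numpy as np, cv2
from station import r
def cam(p):
    h=p["img"].shape[0]; f=h/2/np.tan(np.radians(p["vertical_fov"])/2)
    R=cv2.Rodrigues(np.array(p["rvec"],float))[0]; t=np.array(p["tvec"],float).ravel()
    return f,R,t
def ray(p,uv):
    f,R,t=cam(p); d=np.array([(uv[0]-p["cx"])/f,(uv[1]-p["cy"])/f,1.0])
    return -R.T@t, R.T@d
def onz(p,uv,z):
    c,d=ray(p,uv); return c+d*(z-c[2])/d[2]
def dep(p,uv):
    c,d=ray(p,uv); u,v=int(round(uv[0])),int(round(uv[1]))
    w=p["depth"][max(0,v-1):v+2,max(0,u-1):u+2]; w=w[w>0]
    return c+d*np.median(w) if w.size else None
def proj(p,X):
    f,R,t=cam(p); x=R@np.array(X,float)+t; return np.array([p["cx"]+f*x[0]/x[2],p["cy"]+f*x[1]/x[2]])
def tri(p1,u1,p2,u2):
    c1,d1=ray(p1,u1);c2,d2=ray(p2,u2);A=np.stack([d1,-d2],1)
    s=np.linalg.lstsq(A,c2-c1,rcond=None)[0]
    a=c1+d1*s[0];b=c2+d2*s[1];return (a+b)/2,np.linalg.norm(a-b)
E
python3 - <<'E'
from h import *
np.set_printoptions(precision=4,suppress=True)
P={n:r.get_image(n) for n in("side","top")}
H={"analyser":0,"seat":.142,"well2":.09,"hatch":.142,"hatch_bar":.181,"reset_top":.1735,"key_bow":.183,"cup1_mid":.018,"slide_box":0,"bottle":0,"jar":0}
for q,z in H.items():
    for n,p in P.items():
        for d in r.pinpoint(q,p)[:(8 if "cup" in q else 1)]:
            l=d["location"]; print(q,n,round(d["score"],2),np.round(l,1),onz(p,l,z),"depth",dep(p,l))
E
```

```text
analyser side 0.31 [340.5 211.1] [0.6381 0.0617 0.    ] depth [ 0.599  -0.0952  0.1528]
analyser top 0.9 [282.7 193.9] [0.5829 0.1297 0.    ] depth [0.5531 0.1181 0.1501]
seat side 0.32 [289.2 149.3] [0.4735 0.3257 0.142 ] depth [0.4726 0.3136 0.1502]
well2 side 0.94 [360.3 209.4] [ 0.6883 -0.0359  0.09  ] depth [ 0.6702 -0.0914  0.1444]
hatch side 0.75 [345.7 186.9] [0.6494 0.0395 0.142 ] depth [0.6457 0.0258 0.1538]
hatch top 0.92 [308.5 168.8] [0.6453 0.0287 0.142 ] depth [0.6335 0.0281 0.1866]
hatch_bar side 0.8 [346.2 180.9] [0.6469 0.0268 0.181 ] depth [0.6458 0.0226 0.1845]
hatch_bar top 0.92 [311.7 168.1] [0.6375 0.0171 0.181 ] depth [0.6453 0.0173 0.1514]
reset_top side 0.56 [283.8 161.8] [0.439  0.1978 0.1735] depth [0.44   0.2168 0.1598]
reset_top top 0.66 [311.4 169.4] [0.6348 0.0182 0.1735] depth [0.6404 0.0183 0.152 ]
key_bow side 0.4 [297.  190.5] [0.4648 0.0058 0.183 ] depth [0.4644 0.0016 0.1866]
key_bow top 0.46 [310.5 217.3] [0.4662 0.0211 0.183 ] depth [0.4708 0.0214 0.1501]
slide_box side 0.92 [384.1 282.4] [ 0.7042 -0.3016  0.    ] depth [ 0.6939 -0.3237  0.0325]
slide_box top 0.74 [309.9 170.3] [0.6766 0.025  0.    ] depth [0.6292 0.0233 0.1829]
bottle side 0.79 [290.6 148.5] [0.4972 0.5413 0.    ] depth [0.4789 0.3168 0.1512]
bottle top 0.94 [174.9 217.1] [0.4933 0.5375 0.    ] depth [0.4838 0.5145 0.0676]
jar side 0.8 [337.5 358.8] [ 0.4971 -0.5253  0.    ] depth [ 0.4889 -0.5571  0.0682]
jar top 0.59 [453.4 219.1] [ 0.4842 -0.5242  0.    ] depth [ 0.4776 -0.5075  0.0485]
```

Run:
```python
from h import *
np.set_printoptions(precision=4,suppress=True)
P={n:r.get_image(n) for n in("side","top")}
for n,p in P.items():
    f,R,t=cam(p); v,u=np.mgrid[0:400,0:640]
    D=p["depth"]; d=np.stack([(u-p["cx"])/f,(v-p["cy"])/f,np.ones_like(u)],-1)*D[...,None]
    W=(d-t)@R; W[D==0]=np.nan
    np.save(f"W_{n}.npy",W)
    m=(W[...,2]>.145)&(W[...,2]<.19)&(W[...,0]>.3)&(W[...,0]<.9)&(W[...,1]>-.2)&(W[...,1]<.5)
    pts=W[m]; 
    rc=cv2.minAreaRect(pts[:,:2].astype(np.float32)); print(n,"deck rect",rc,len(pts))
    m2=(W[...,2]>.169)&(W[...,2]<.18)&m; im=(m2*255).astype(np.uint8)
    cv2.imwrite(f"pics/lip_{n}.png",im)
    for nm in("hatch","key_bow","reset_top","cup1_mid","hatch_bar"):
        for o in r.outline_of(nm,p)[:8]:
            mm=o["pixels"]; q=W[mm]; q=q[~np.isnan(q[:,0])]
            print(n,nm,round(o["score"],2),np.round(o["extent"]),np.median(q,0),q[:,2].max() if len(q) else None, cv2.minAreaRect(q[:,:2].astype(np.float32)) if nm=="hatch" else "")
    big=cv2.resize(p["img"][120:260,190:480] if n=="top" else p["img"][110:370,240:430],None,fx=2.7 if n=="top" else 2.2,fy=2.7 if n=="top" else 2.2,interpolation=cv2.INTER_CUBIC)
    cv2.imwrite(f"pics/z_{n}.png",big)
```

```text
side deck rect ((0.5899187326431274, 0.1348230093717575), (0.3516990840435028, 0.4780908226966858), 4.40912389755249) 7268
side hatch 0.6 [312. 167. 386. 208.] [0.6409 0.0199 0.1527] 0.19122537305049314 ((0.642140805721283, 0.030216895043849945), (0.22895212471485138, 0.21794383227825165), 3.98762583732605)
side hatch 0.21 [278. 124. 296. 145.] [0.485  0.5253 0.0979] 0.15408385624721663 ((0.48956435918807983, 0.529070258140564), (0.05960080400109291, 0.04441434517502785), 20.805131912231445)
side key_bow 0.7 [281. 121. 294. 143.] [0.482  0.5233 0.0966] 0.15291776818707922 
side hatch_bar 0.65 [316. 166. 381. 212.] [0.641  0.02   0.1527] 0.19122537305049314 
top deck rect ((0.5843232274055481, 0.13739114999771118), (0.3469230830669403, 0.47068363428115845), 4.327914714813232) 12520
top hatch 0.66 [280. 139. 339. 201.] [0.6381 0.0298 0.1512] 0.19290179161528875 ((0.6405338644981384, 0.028934836387634277), (0.21873050928115845, 0.2071705460548401), 4.507257461547852)
top key_bow 0.23 [156. 207. 180. 226.] [0.4792 0.5309 0.0973] 0.15457699452681994 
top key_bow 0.17 [278. 138. 341. 204.] [0.6378 0.0298 0.1512] 0.19290179161528875 
top reset_top 0.49 [251. 223. 255. 229.] [0.445  0.2158 0.1728] 0.17951773001862992 
top hatch_bar 0.69 [281. 140. 340. 202.] [0.6381 0.0298 0.1512] 0.19290179161528875
```

View pics/z_top.png

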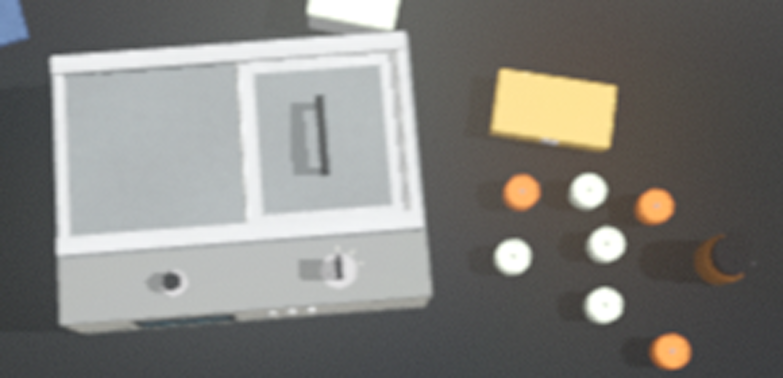

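View pics/z_side.png

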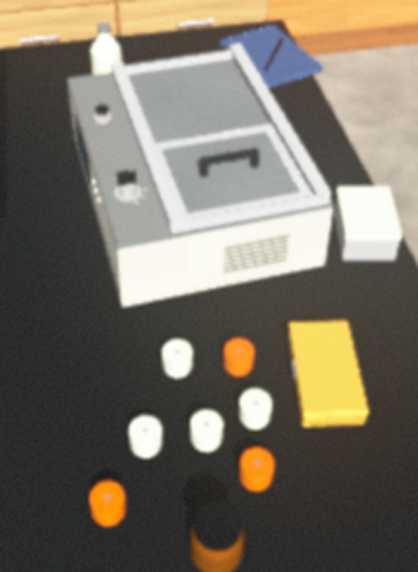

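View pics/lip_top.png

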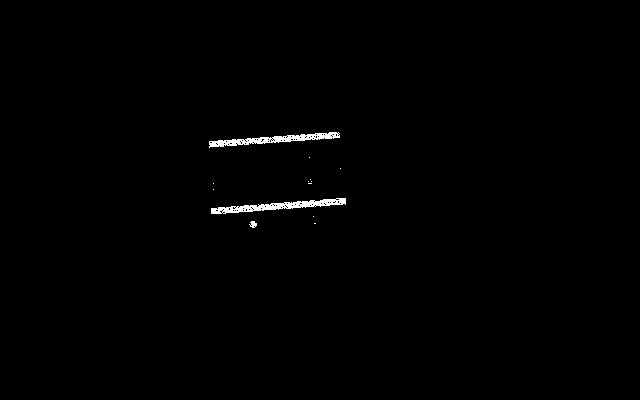

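Run:
```python
from h import *
np.set_printoptions(precision=4,suppress=True)
for n in("side","top"):
    W=np.load(f"W_{n}.npy"); W=np.where(np.isnan(W),-9,W)
    x,y,z=W[...,0],W[...,1],W[...,2]
    m=(z>.166)&(z<.182)&(x>.3)&(x<.9)&(y>-.15)&(y<.42)
    lab=cv2.connectedComponentsWithStats(cv2.morphologyEx(m.astype(np.uint8),cv2.MORPH_CLOSE,np.ones((3,3))))
    for i in range(1,lab[0]):
        k=(lab[1]==i)&m
        if k.sum()<8: continue
        q=W[k]; vx,vy,x0,y0=cv2.fitLine(q[:,:2].astype(np.float32),cv2.DIST_HUBER,0,.01,.01).ravel()
        rc=cv2.minAreaRect(q[:,:2].astype(np.float32))
        print(n,k.sum(),"mean",q.mean(0),"ang",np.degrees(np.arctan2(vy,vx)),"rect",np.round(rc[0],4),np.round(rc[1],4))
    for nm,bx in {"bar":(.55,.73,-.03,.08,.172,.2),"plunger":(.41,.475,.18,.25,.162,.19),"key":(.43,.50,-.03,.05,.166,.21)}.items():
        k=(x>bx[0])&(x<bx[1])&(y>bx[2])&(y<bx[3])&(z>bx[4])&(z<bx[5]); q=W[k]
        if len(q): print(n,nm,len(q),"min",q.min(0),"max",q.max(0),"mean",q.mean(0))
        if nm=="bar":
            vx,vy,_,_=cv2.fitLine(q[:,:2].astype(np.float32),cv2.DIST_HUBER,0,.01,.01).ravel(); print(np.degrees(np.arctan2(vy,vx)))
    # bench level & deck bias
    k=(x>.3)&(x<.45)&(y>-.6)&(y<-.2); print("bench z",np.median(z[k]))
    k=(x>.56)&(x<.7)&(y>.17)&(y<.3); print("deck z",np.median(z[k]))
    # cups
    m=(z>.02)&(z<.06)&(x>.35)&(x<.75)&(y>-.55)&(y<-.14)
    lab=cv2.connectedComponentsWithStats(m.astype(np.uint8))
    I=cv2.imread(f"pics/{n}0.png")
    for i in range(1,lab[0]):
        k=lab[1]==i
        if k.sum()<15: continue
        q=W[k]; t=q[q[:,2]>np.percentile(q[:,2],50)]
        print(n,"blob",k.sum(),lab[3][i],"col",I[k].mean(0).round(),"rectc",np.array(cv2.minAreaRect(t[:,:2].astype(np.float32))[0]),"mean",q.mean(0),q[:,2].max())
```

```text
side 445 mean [0.749  0.1192 0.174 ] ang -85.391624 rect [0.7468 0.148 ] [0.0256 0.4659]
side 492 mean [0.5118 0.0998 0.1737] ang -85.55634 rect [0.5103 0.1295] [0.0237 0.4636]
side 22 mean [0.4481 0.2122 0.1731] ang -15.483743 rect [0.4473 0.2123] [0.0224 0.0197]
side 49 mean [0.6369 0.0217 0.1769] ang 3.26085 rect [0.6377 0.0237] [0.1011 0.0118]
side 23 mean [0.4646 0.0023 0.1752] ang 4.980753 rect [0.4637 0.0013] [0.0113 0.0286]
side bar 116 min [0.5869 0.0136 0.1725] max [0.688  0.0331 0.1912] mean [0.6361 0.0233 0.1834]
4.228437
side plunger 24 min [0.4373 0.201  0.164 ] max [0.4582 0.2233 0.1769] mean [0.4479 0.2118 0.1724]
side key 60 min [ 0.4504 -0.0053  0.1661] max [0.4791 0.0092 0.1985] mean [0.4647 0.0023 0.1852]
bench z 0.0003696067706257725
deck z 0.15007898983831947
side blob 1152 [387.1111 279.3967] col [ 96. 219. 247.] rectc [ 0.7113 -0.3027] mean [ 0.7067 -0.3138  0.0338] 0.04137879772823528
side blob 152 [319.9934 271.3026] col [240. 249. 247.] rectc [ 0.4995 -0.2381] mean [ 0.4997 -0.2411  0.0331] 0.04067162553303816
side blob 148 [347.9865 270.3649] col [ 42. 148
[... 2140 characters left out ...]
.4373] mean [ 0.5682 -0.4363  0.0332] 0.04547729950243212
top blob 113 [413.6106 210.0885] col [239. 245. 243.] rectc [ 0.5141 -0.3649] mean [ 0.514  -0.3648  0.0336] 0.04531628424472081
top blob 100 [452.71 217.56] col [ 48.  74. 104.] rectc [ 0.489  -0.5144] mean [ 0.4845 -0.508   0.0404] 0.057706022731006036
top blob 112 [378.9821 214.5982] col [242. 247. 245.] rectc [ 0.4969 -0.2335] mean [ 0.497  -0.2339  0.034 ] 0.042784903977003845
top blob 120 [412.6917 232.625 ] col [240. 245. 243.] rectc [ 0.4294 -0.3593] mean [ 0.4292 -0.3573  0.0341] 0.0432284227273363
top blob 111 [437.6486 249.3333] col [ 98. 171. 244.] rectc [ 0.3701 -0.4457] mean [ 0.3673 -0.4471  0.0336] 0.041896226383665004
```

Both cameras agree apart from a roughly constant offset of about 3 and -4.5 mm. Analyser yaw comes out at about 4.4°. I'll start moving toward the hatch bar and use the gripper to check calibration on the way.

```bash
cat >> h.py <<'E'
def st():
    o=r.get_obs(); q=o["ee_rot"]; R=np.array([[1-2*(q[2]**2+q[3]**2),2*(q[1]*q[2]-q[0]*q[3]),2*(q[1]*q[3]+q[0]*q[2])],[2*(q[1]*q[2]+q[0]*q[3]),1-2*(q[1]**2+q[3]**2),2*(q[2]*q[3]-q[0]*q[1])],[2*(q[1]*q[3]-q[0]*q[2]),2*(q[2]*q[3]+q[0]*q[1]),1-2*(q[1]**2+q[2]**2)]])
    return o,np.array(o["tool_pos"]),R
def need(T,phi=None):
    o,p,R=st(); d=R.T@(np.array(T)-p)/.1; a=np.degrees(np.arctan2(R[1,0],R[0,0]))
    print("t %.2f tcp %s phi %.2f  dp(units of .1m) %s"%(o["t"],np.round(p,4),a,np.round(d,3)), "" if phi is None else "yaw %.3f"%((a-phi)/90), "q6 %.2f grip %.4f F %s"%(o["q"][5],o["grip_width"],np.round(o["force"],1)))
E
python3 -m jog '[{"hand":1,"dp":[0.1,-0.07,0],"yaw":0.02},{"hand":1,"dp":[0.22,-0.15,0],"yaw":0.04},{"hand":1,"dp":[0.35,-0.24,0],"yaw":0.06},{"hand":1,"dp":[0.48,-0.33,0],"yaw":0.08},{"hand":1,"dp":[0.61,-0.42,0],"yaw":0.1},{"hand":1,"dp":[0.74,-0.51,0],"yaw":0.1},{"hand":1,"dp":[0.87,-0.6,0],"yaw":0.1},{"hand":1,"dp":[1,-0.69,0],"yaw":0.1}]' 60
python3 -c "
from h import *
need([.635,.026,.25],4.4)"
```

```text
t: 2.57
tool_pos: [0.2089, -0.4442, 0.2534]
ee_rot: [0.0, 0.999, 0.038, 0.0]
force: [-0.4, 0.1, 0.2]
grip_width: 0.0853
t 2.57 tcp [ 0.2089 -0.4442  0.2534] phi 4.39  dp(units of .1m) [ 4.609 -4.361  0.033] yaw -0.000 q6 0.14 grip 0.0853 F [-0.4  0.1  0.2]
```

```bash
M='';
python3 -m jog '[{"hand":1,"dp":[0.13,-0.13,0],"yaw":0},{"hand":1,"dp":[0.26,-0.26,0],"yaw":0},{"hand":1,"dp":[0.4,-0.4,0],"yaw":0},{"hand":1,"dp":[0.52,-0.52,0],"yaw":0},{"hand":1,"dp":[0.64,-0.64,0],"yaw":0},{"hand":1,"dp":[0.76,-0.76,0],"yaw":0},{"hand":1,"dp":[0.88,-0.88,0],"yaw":0},{"hand":1,"dp":[1,-1,0],"yaw":0}]' >/dev/null
python3 -m jog '[{"hand":1,"dp":[0.13,-0.13,0],"yaw":0},{"hand":1,"dp":[0.26,-0.26,0],"yaw":0},{"hand":1,"dp":[0.4,-0.4,0],"yaw":0},{"hand":1,"dp":[0.52,-0.52,0],"yaw":0},{"hand":1,"dp":[0.64,-0.64,0],"yaw":0},{"hand":1,"dp":[0.76,-0.76,0],"yaw":0},{"hand":1,"dp":[0.88,-0.88,0],"yaw":0},{"hand":1,"dp":[1,-1,0],"yaw":0}]' >/dev/null
python3 -m jog '[{"hand":1,"dp":[0.13,-0.13,0],"yaw":0},{"hand":1,"dp":[0.26,-0.26,0],"yaw":0},{"hand":1,"dp":[0.4,-0.4,0],"yaw":0},{"hand":1,"dp":[0.52,-0.52,0],"yaw":0},{"hand":1,"dp":[0.64,-0.64,0],"yaw":0},{"hand":1,"dp":[0.76,-0.76,0],"yaw":0},{"hand":1,"dp":[0.88,-0.88,0],"yaw":0},{"hand":1,"dp":[1,-1,0],"yaw":0}]'
python3 -m jog '[{"hand":1,"dp":[0.13,-0.13,0],"yaw":0},{"hand":1,"dp":[0.26,-0.26,0],"yaw":0},{"hand":1,"dp":[0.4,-0.4,0],"yaw":0},{"hand":1,"dp":[0.52,-0.52,0],"yaw":0},{"hand":1,"dp":[0.64,-0.64,0],"yaw":0},{"hand":1,"dp":[0.76,-0.76,0],"yaw":0},{"hand":1,"dp":[0.88,-0.88,0],"yaw":0},{"hand":1,"dp":[1,-1,0],"yaw":0}]'
python3 -c "
from h import *
need([.635,.026,.25],4.4)
for n in ('side','top'): cv2.imwrite('pics/%s1.png'%n,r.get_image(n)['img'])"
```

```text
t: 4.57
tool_pos: [0.4852, -0.1221, 0.2534]
ee_rot: [0.0, 0.999, 0.038, 0.0]
force: [-0.1, 0.5, 0.5]
grip_width: 0.0855
t: 5.23
tool_pos: [0.5773, -0.0148, 0.2533]
ee_rot: [0.0, 0.999, 0.038, 0.0]
force: [-0.3, 0.0, -0.2]
grip_width: 0.0853
t 5.23 tcp [ 0.5773 -0.0148  0.2533] phi 4.41  dp(units of .1m) [ 0.607 -0.362  0.033] yaw 0.000 q6 1.28 grip 0.0853 F [-0.3  0.  -0.2]
```

View pics/side1.png

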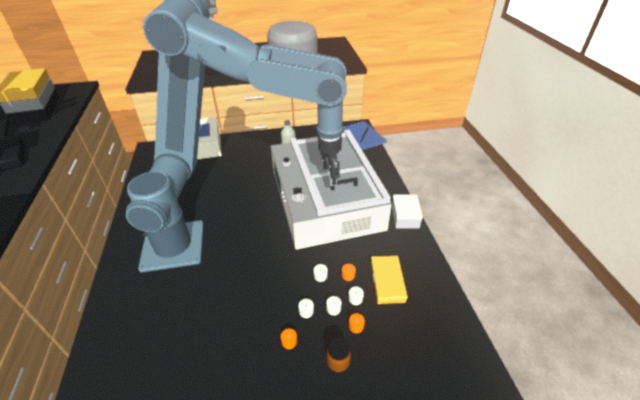

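View pics/top1.png

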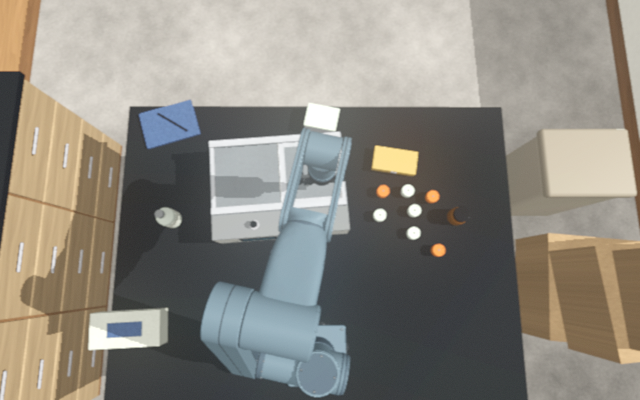

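The arm is now over the hatch, with the fingers at about (335,180) in the side view. I'll move over the bar and descend.

```bash
python3 -m jog '[{"hand":1,"dp":[0.1,-0.06,0],"yaw":0},{"hand":1,"dp":[0.2,-0.12,0],"yaw":0},{"hand":1,"dp":[0.32,-0.18,0],"yaw":0},{"hand":1,"dp":[0.44,-0.25,0],"yaw":0},{"hand":1,"dp":[0.54,-0.31,0],"yaw":0},{"hand":1,"dp":[0.61,-0.36,0],"yaw":0},{"hand":1,"dp":[0.61,-0.36,0.05],"yaw":0},{"hand":1,"dp":[0.61,-0.36,0.1],"yaw":0}]'
python3 -m jog '[{"hand":0.5,"dp":[0,0,0.1],"yaw":0},{"hand":0.5,"dp":[0,0,0.2],"yaw":0},{"hand":0.5,"dp":[0,0,0.3],"yaw":0},{"hand":0.5,"dp":[0,0,0.4],"yaw":0},{"hand":0.5,"dp":[0,0,0.5],"yaw":0},{"hand":0.5,"dp":[0,0,0.58],"yaw":0},{"hand":0.5,"dp":[0,0,0.58],"yaw":0},{"hand":0.5,"dp":[0,0,0.58],"yaw":0}]'
python3 -c "
from h import *
need([.635,.026,.185],4.4)
p=r.get_image('side'); cv2.imwrite('pics/s2.png',cv2.resize(p['img'][100:250,250:430],None,fx=4,fy=4,interpolation=cv2.INTER_CUBIC))"
```

```text
t: 6.0
tool_pos: [0.6352, 0.0247, 0.2429]
ee_rot: [0.0, 0.999, 0.038, 0.0]
force: [-0.0, -0.2, -0.1]
grip_width: 0.0855
t: 6.67
tool_pos: [0.6347, 0.0247, 0.1846]
ee_rot: [-0.0, 0.999, 0.038, -0.001]
force: [0.8, 0.2, 0.3]
grip_width: 0.0642
t 6.67 tcp [0.6347 0.0247 0.1846] phi 4.33  dp(units of .1m) [ 0.004 -0.013 -0.004] yaw -0.001 q6 1.36 grip 0.0642 F [0.8 0.2 0.3]
```

View pics/s2.png

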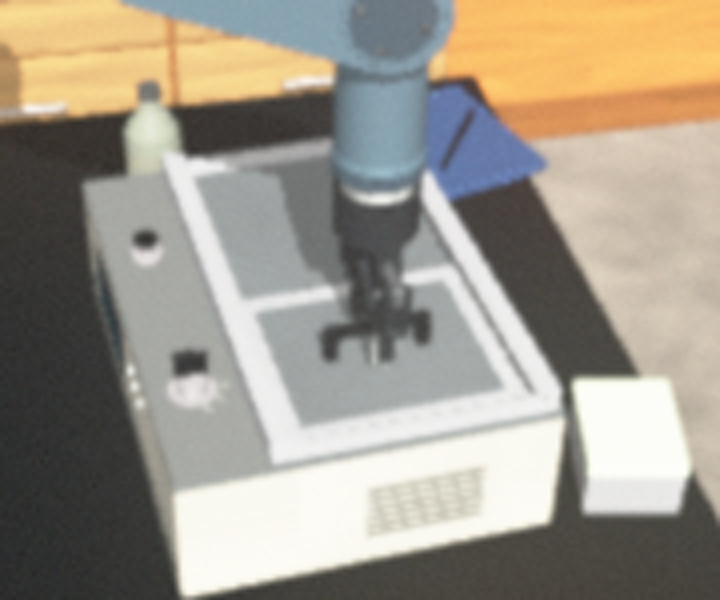

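The jaws straddle the bar midway between its posts. Closing now.

```bash
python3 -m jog '[{"hand":0.1,"dp":[0,0,0],"yaw":0},{"hand":-0.2,"dp":[0,0,0],"yaw":0},{"hand":-0.5,"dp":[0,0,0],"yaw":0},{"hand":-0.7,"dp":[0,0,0],"yaw":0},{"hand":-1,"dp":[0,0,0],"yaw":0},{"hand":-1,"dp":[0,0,0],"yaw":0},{"hand":-1,"dp":[0,0,0],"yaw":0},{"hand":-1,"dp":[0,0,0],"yaw":0}]' 80
python3 -m jog '[{"hand":-1,"dp":[0,0,0],"yaw":0},{"hand":-1,"dp":[0,0,0],"yaw":0},{"hand":-1,"dp":[0,0,-0.03],"yaw":0},{"hand":-1,"dp":[0,0,-0.06],"yaw":0},{"hand":-1,"dp":[0,0,-0.09],"yaw":0},{"hand":-1,"dp":[0,0,-0.12],"yaw":0},{"hand":-1,"dp":[0,0,-0.125],"yaw":0},{"hand":-1,"dp":[0,0,-0.125],"yaw":0}]'
```

```text
t: 7.38
tool_pos: [0.6352, 0.025, 0.186]
ee_rot: [-0.0, 0.999, 0.038, 0.001]
force: [-1.7, 2.4, 4.9]
grip_width: 0.0105
t: 8.05
tool_pos: [0.635, 0.0245, 0.1977]
ee_rot: [0.0, 0.999, 0.038, -0.0]
force: [0.5, 0.2, -7.0]
grip_width: 0.0105
```

```bash
python3 -m jog '[{"hand":-1,"dp":[0,-0.08,0],"yaw":0},{"hand":-1,"dp":[0,-0.2,0],"yaw":0},{"hand":-1,"dp":[0,-0.33,0],"yaw":0},{"hand":-1,"dp":[0,-0.46,0],"yaw":0},{"hand":-1,"dp":[0,-0.6,0],"yaw":0},{"hand":-1,"dp":[0,-0.73,0],"yaw":0},{"hand":-1,"dp":[0,-0.87,0],"yaw":0},{"hand":-1,"dp":[0,-1,0],"yaw":0}]'
python3 -m jog '[{"hand":-1,"dp":[0,-0.13,0],"yaw":0},{"hand":-1,"dp":[0,-0.26,0],"yaw":0},{"hand":-1,"dp":[0,-0.39,0],"yaw":0},{"hand":-1,"dp":[0,-0.52,0],"yaw":0},{"hand":-1,"dp":[0,-0.65,0],"yaw":0},{"hand":-1,"dp":[0,-0.77,0],"yaw":0},{"hand":-1,"dp":[0,-0.9,0],"yaw":0},{"hand":-1,"dp":[0,-1,0],"yaw":0}]'
python3 -m jog '[{"hand":-1,"dp":[0,-0.05,0],"yaw":0},{"hand":-1,"dp":[0,-0.1,0],"yaw":0},{"hand":-1,"dp":[0,-0.13,0],"yaw":0},{"hand":-1,"dp":[0,-0.13,0],"yaw":0},{"hand":-1,"dp":[0,-0.13,0],"yaw":0},{"hand":-1,"dp":[0,-0.13,0],"yaw":0},{"hand":-1,"dp":[0,-0.13,0],"yaw":0},{"hand":-1,"dp":[0,-0.13,0],"yaw":0}]'
python3 -c "
from h import *
need([.635,.026,.185],4.4)
p=r.get_image('side'); cv2.imwrite('pics/s3.png',cv2.resize(p['img'][100:250,250:430],None,fx=4,fy=4,interpolation=cv2.INTER_CUBIC))"
```

```text
t: 8.72
tool_pos: [0.6271, 0.1264, 0.1978]
ee_rot: [-0.0, 0.999, 0.038, -0.0]
force: [0.1, 0.4, -7.5]
grip_width: 0.0105
t: 9.38
tool_pos: [0.6197, 0.2257, 0.1977]
ee_rot: [-0.0, 0.999, 0.038, -0.0]
force: [-0.3, -0.5, -6.9]
grip_width: 0.0102
t: 10.05
tool_pos: [0.619, 0.2365, 0.1978]
ee_rot: [0.0, 0.999, 0.038, -0.0]
force: [0.4, -0.1, -7.3]
grip_width: 0.0103
t 10.05 tcp [0.619  0.2365 0.1978] phi 4.30  dp(units of .1m) [2.000e-03 2.111e+00 1.290e-01] yaw -0.001 q6 1.69 grip 0.0103 F [ 0.4 -0.1 -7.3]
```

View pics/s3.png

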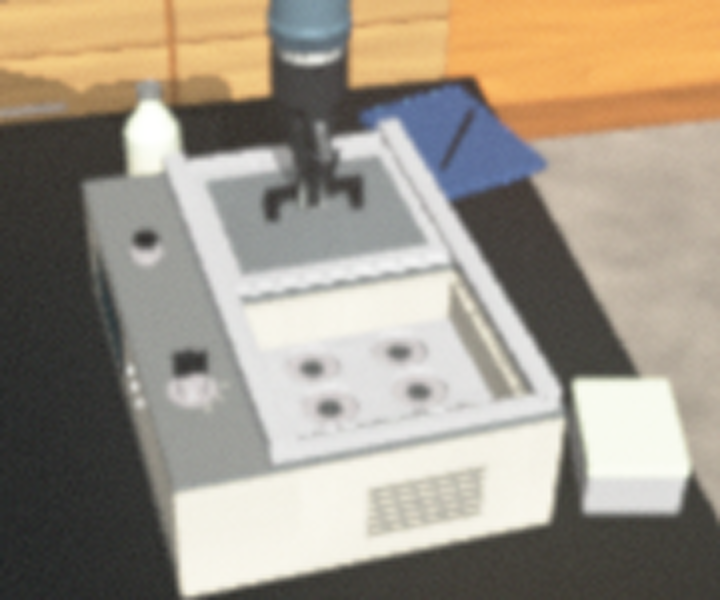

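The hatch is 212 mm left of its seat and the wells are visible. I'll lower it onto the deck and release.

```bash
python3 -m jog '[{"hand":-1,"dp":[0,0,0.015],"yaw":0},{"hand":-1,"dp":[0,0,0.03],"yaw":0},{"hand":-1,"dp":[0,0,0.045],"yaw":0},{"hand":-1,"dp":[0,0,0.045],"yaw":0},{"hand":-0.6,"dp":[0,0,0.045],"yaw":0},{"hand":-0.2,"dp":[0,0,0.045],"yaw":0},{"hand":0.2,"dp":[0,0,0.045],"yaw":0},{"hand":0.2,"dp":[0,0,0.045],"yaw":0}]'
python3 -m jog '[{"hand":0.2,"dp":[0,0,-0.05],"yaw":0},{"hand":0.2,"dp":[0,0,-0.15],"yaw":0},{"hand":0.2,"dp":[0,0,-0.3],"yaw":0},{"hand":0.2,"dp":[0,0.05,-0.5],"yaw":0},{"hand":0.2,"dp":[0,0.15,-0.7],"yaw":0},{"hand":0.2,"dp":[0,0.35,-0.8],"yaw":0},{"hand":0.2,"dp":[0,0.65,-0.8],"yaw":0},{"hand":0.2,"dp":[0,1,-0.8],"yaw":0}]'
```

```text
t: 10.77
tool_pos: [0.6194, 0.2372, 0.1941]
ee_rot: [-0.0, 0.999, 0.038, 0.001]
force: [-0.7, -0.7, -0.4]
grip_width: 0.0511
t: 11.43
tool_pos: [0.627, 0.1379, 0.276]
ee_rot: [-0.0, 0.999, 0.039, 0.002]
force: [0.3, -0.2, 0.1]
grip_width: 0.0513
```

```bash
python3 -m jog '[{"hand":0.45,"dp":[-0.06,0.13,0],"yaw":-0.07},{"hand":0.45,"dp":[-0.12,0.26,0],"yaw":-0.14},{"hand":0.45,"dp":[-0.2,0.39,0],"yaw":-0.21},{"hand":0.45,"dp":[-0.28,0.52,0],"yaw":-0.28},{"hand":0.45,"dp":[-0.36,0.65,0],"yaw":-0.35},{"hand":0.45,"dp":[-0.44,0.77,0],"yaw":-0.42},{"hand":0.45,"dp":[-0.5,0.9,0],"yaw":-0.49},{"hand":0.45,"dp":[-0.5,1,0],"yaw":-0.56}]'
python3 -c "
from h import *
need([.50,-.236,.27],94.4)"
```

```text
t: 12.1
tool_pos: [0.5835, 0.033, 0.2748]
ee_rot: [0.0, 0.887, 0.462, 0.0]
force: [0.1, 0.4, -0.2]
grip_width: 0.0618
t 12.10 tcp [0.5835 0.033  0.2748] phi 55.03  dp(units of .1m) [-2.683  0.857  0.049] yaw -0.437 q6 0.48 grip 0.0618 F [ 0.1  0.4 -0.2]
```

```bash
python3 -m jog '[{"hand":0.45,"dp":[-0.13,0.04,0],"yaw":-0.07},{"hand":0.45,"dp":[-0.26,0.08,0],"yaw":-0.14},{"hand":0.45,"dp":[-0.39,0.12,0],"yaw":-0.21},{"hand":0.45,"dp":[-0.52,0.16,0],"yaw":-0.28},{"hand":0.45,"dp":[-0.65,0.2,0],"yaw":-0.35},{"hand":0.45,"dp":[-0.77,0.24,0],"yaw":-0.41},{"hand":0.45,"dp":[-0.9,0.28,0],"yaw":-0.437},{"hand":0.45,"dp":[-1,0.32,0],"yaw":-0.437}]'
python3 -c "
from h import *
need([.50,-.236,.27],94.4)"
```

```text
t: 12.77
tool_pos: [0.5525, -0.0672, 0.2746]
ee_rot: [0.001, 0.681, 0.732, 0.0]
force: [0.1, -0.2, 0.6]
grip_width: 0.0617
t 12.77 tcp [ 0.5525 -0.0672  0.2746] phi 94.14  dp(units of .1m) [-1.646 -0.646  0.046] yaw -0.003 q6 -0.39 grip 0.0617 F [ 0.1 -0.2  0.6]
```

```bash
python3 -m jog '[{"hand":0.45,"dp":[-0.13,-0.05,0],"yaw":0},{"hand":0.45,"dp":[-0.26,-0.1,0],"yaw":0},{"hand":0.45,"dp":[-0.39,-0.15,0],"yaw":0},{"hand":0.45,"dp":[-0.52,-0.2,0],"yaw":0},{"hand":0.45,"dp":[-0.65,-0.25,0],"yaw":0},{"hand":0.45,"dp":[-0.77,-0.3,0],"yaw":-0.003},{"hand":0.45,"dp":[-0.9,-0.35,0],"yaw":-0.003},{"hand":0.45,"dp":[-1,-0.4,0],"yaw":-0.003}]'
python3 -m jog '[{"hand":0.45,"dp":[-0.1,-0.04,0.1],"yaw":0},{"hand":0.45,"dp":[-0.2,-0.08,0.2],"yaw":0},{"hand":0.45,"dp":[-0.3,-0.12,0.33],"yaw":0},{"hand":0.45,"dp":[-0.4,-0.16,0.46],"yaw":0},{"hand":0.45,"dp":[-0.5,-0.2,0.6],"yaw":0},{"hand":0.45,"dp":[-0.6,-0.25,0.74],"yaw":0},{"hand":0.45,"dp":[-0.65,-0.25,0.88],"yaw":0},{"hand":0.45,"dp":[-0.65,-0.25,1],"yaw":0}]'
python3 - <<'E'
from h import *
need([.50,-.236,.03],94.4)
for n in("side","top"):
    p=r.get_image(n); f,R,t=cam(p)
    np.savez(f"P_{n}.npz",**{k:np.array(v) for k,v in p.items()})
    big=cv2.resize(p["img"][120:260,190:480] if n=="top" else p["img"][110:370,240:430],None,fx=2.7 if n=="top" else 2.2,fy=2.7 if n=="top" else 2.2,interpolation=cv2.INTER_CUBIC)
    cv2.imwrite(f"pics/z4_{n}.png",big)
    o,T,_=st(); print(n,"tcp px",proj(p,T),"tip px",proj(p,T-[0,0,.022]))
    for k in range(1,7):
        for d in r.pinpoint("well%d"%k,p)[:2]: print(n,k,round(d["score"],2),np.round(d["location"],1),np.round(onz(p,d["location"],.09),4))
E
```

```text
t: 13.43
tool_pos: [0.5198, -0.17, 0.2742]
ee_rot: [0.001, 0.68, 0.733, 0.0]
force: [0.4, -0.4, 0.2]
grip_width: 0.0619
t: 14.1
tool_pos: [0.4988, -0.2366, 0.1712]
ee_rot: [-0.001, 0.68, 0.733, -0.0]
force: [0.4, 0.2, -0.2]
grip_width: 0.0618
t 14.10 tcp [ 0.4988 -0.2366  0.1712] phi 94.24  dp(units of .1m) [0.003 0.014 1.412] yaw -0.002 q6 -0.72 grip 0.0618 F [ 0.4  0.2 -0.2]
side tcp px [318.51488092 242.41206375] tip px [318.61782794 247.16152188]
side 1 0.94 [337.4 213.7] [ 0.601  -0.0419  0.09  ]
side 1 0.79 [325.6 190.3] [0.5841 0.0951 0.09  ]
side 2 0.94 [337.4 213.7] [ 0.601  -0.0419  0.09  ]
side 2 0.79 [325.6 190.3] [0.5841 0.0951 0.09  ]
side 3 0.94 [337.4 213.7] [ 0.601  -0.0419  0.09  ]
side 3 0.79 [325.6 190.3] [0.5841 0.0951 0.09  ]
side 4 0.94 [337.4 213.7] [ 0.601  -0.0419  0.09  ]
side 4 0.79 [325.6 190.3] [0.5841 0.0951 0.09  ]
side 5 0.94 [337.4 213.7] [ 0.601  -0.0419  0.09  ]
side 5 0.79 [325.6 190.3] [0.5841 0.0951 0.09  ]
side 6 0.94 [337.4 213.7] [ 0.601  -0.0419  0.09  ]
side 6 0.79 [325.6 190.3] [0.5841 0.0951 0.09  ]
top tcp px [385.89449563 207.66963072] tip px [384.79651308 208.70025058]
top 1 0.86 [289.8 189.7] [0.5806 0.0972 0.09  ]
top 1 0.78 [324.  161.1] [ 0.6882 -0.0278  0.09  ]
top 2 0.86 [289.8 189.7] [0.5806 0.0972 0.09  ]
top 2 0.78 [324.  161.1] [ 0.6882 -0.0278  0.09  ]
top 3 0.86 [289.8 189.7] [0.5806 0.0972 0.09  ]
top 3 0.78 [324.  161.1] [ 0.6882 -0.0278  0.09  ]
top 4 0.86 [289.8 189.7] [0.5806 0.0972 0.09  ]
top 4 0.78 [324.  161.1] [ 0.6882 -0.0278  0.09  ]
top 5 0.86 [289.8 189.7] [0.5806 0.0972 0.09  ]
top 5 0.78 [324.  161.1] [ 0.6882 -0.0278  0.09  ]
top 6 0.86 [289.8 189.7] [0.5806 0.0972 0.09  ]
top 6 0.78 [324.  161.1] [ 0.6882 -0.0278  0.09  ]
```

View pics/z4_top.png

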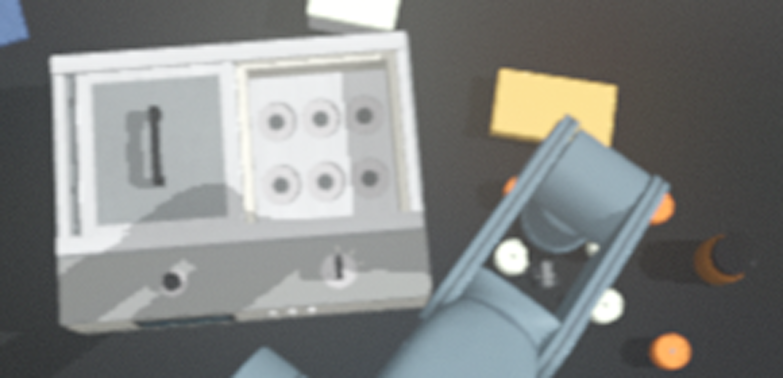

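View pics/z4_side.png

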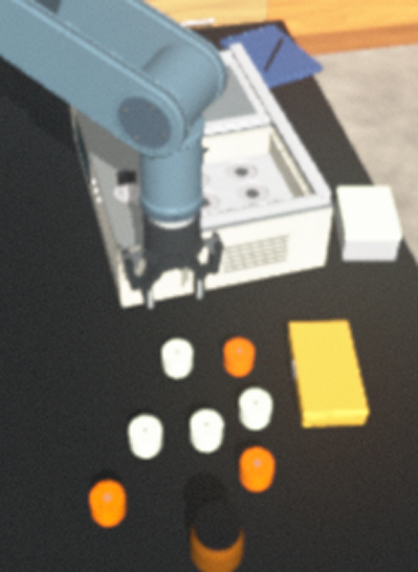

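The top view shows all six wells open, the hatch clear to the left, and the arm over the first cup. I'll work out the well centres and descend.

```bash
python3 -m jog '[{"hand":0.45,"dp":[0,0,0.15],"yaw":0},{"hand":0.45,"dp":[0,0,0.3],"yaw":0},{"hand":0.45,"dp":[0,0,0.45],"yaw":0},{"hand":0.45,"dp":[0,0,0.6],"yaw":0},{"hand":0.45,"dp":[0,0,0.75],"yaw":0},{"hand":0.45,"dp":[0,0,0.9],"yaw":0},{"hand":0.45,"dp":[0,0,1],"yaw":0},{"hand":0.45,"dp":[0,0,1],"yaw":0}]'
python3 - <<'E'
from h import *
np.set_printoptions(precision=4,suppress=True)
p=dict(np.load("P_top.npz"))
uv=np.array([[277,122],[320,119],[365,116],[281,185],[325,182],[369,178]])/2.7+[190,120]-.3
g=cv2.cvtColor(p["img"],cv2.COLOR_BGR2GRAY).astype(float)
X=[]
for u in uv:
    c=np.round(u).astype(int); w=g[c[1]-4:c[1]+5,c[0]-4:c[0]+5]; w=np.clip(np.percentile(w,60)-w,0,None); w[w<w.max()*.4]=0
    yy,xx=np.mgrid[-4:5,-4:5]; cc=c+[(w*xx).sum()/w.sum(),(w*yy).sum()/w.sum()]
    X.append(onz(p,cc,.0901)); print(np.round(cc,2),X[-1],dep(p,cc))
X=np.array(X); print("mean",X.mean(0)); e=X[3:].mean(0)-X[:3].mean(0); print("front-rear",e,np.linalg.norm(e)); e=X[[0,3]].mean(0)-X[[2,5]].mean(0);print(e,np.linalg.norm(e),np.degrees(np.arctan2(-e[0],e[1])))
for n in("side","top"):
    f,R,t=cam(dict(np.load(f"P_{n}.npz"))); print(n,"cam at",-R.T@t)
need([.498,-.236,.03],94.4)
p=r.get_image("side"); cv2.imwrite("pics/s5.png",cv2.resize(p["img"][210:350,250:430],None,fx=4,fy=4,interpolation=cv2.INTER_CUBIC))
E
```

```text
t: 15.47
tool_pos: [0.4985, -0.2347, 0.0712]
ee_rot: [-0.002, 0.68, 0.733, -0.0]
force: [-0.3, 1.3, 0.5]
grip_width: 0.0619
[291.92 164.82] [0.674  0.0903 0.0901] [0.674  0.0903 0.09  ]
[308.21 163.55] [0.6789 0.0304 0.0901] [0.6787 0.0304 0.0906]
[324.43 162.45] [ 0.6831 -0.0293  0.0901] [ 0.6829 -0.0293  0.0907]
[293.53 188.17] [0.5862 0.0837 0.0901] [0.5865 0.0837 0.089 ]
[310.  186.9] [0.5909 0.0238 0.0901] [0.5911 0.0238 0.0892]
[326.43 185.61] [ 0.5957 -0.0361  0.0901] [ 0.5956 -0.0361  0.0906]
mean [0.6348 0.0271 0.0901]
front-rear [-0.0877 -0.0067 -0.    ] 0.08795513002511296
[-0.0093  0.1197 -0.    ] 0.12008221582752071 4.432173209994027
side cam at [ 0.3705 -1.0129  1.0467]
top cam at [0.2742 0.0102 1.5516]
t 15.47 tcp [ 0.4985 -0.2347  0.0712] phi 94.33  dp(units of .1m) [-0.014 -0.005  0.412] yaw -0.001 q6 -0.72 grip 0.0619 F [-0.3  1.3  0.5]
```

View pics/s5.png

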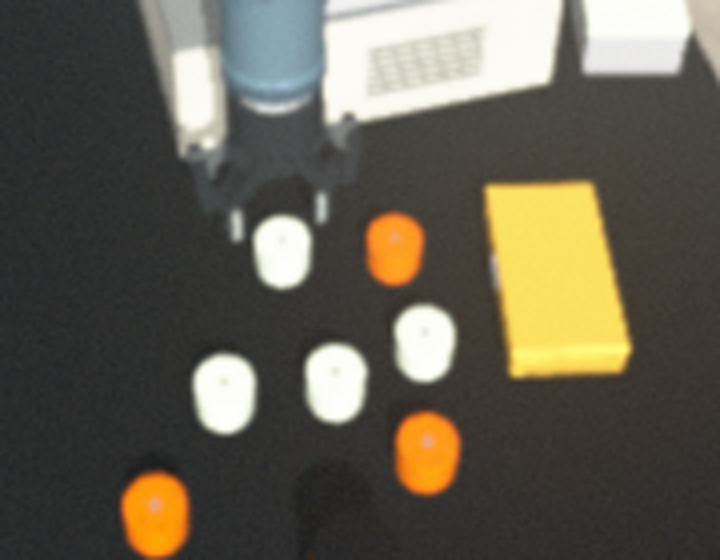

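```bash
python3 -m jog '[{"hand":0.45,"dp":[-0.01,0,0.1],"yaw":0},{"hand":0.45,"dp":[-0.01,0,0.2],"yaw":0},{"hand":0.45,"dp":[-0.01,0,0.3],"yaw":0},{"hand":0.45,"dp":[-0.01,0,0.38],"yaw":0},{"hand":0.45,"dp":[-0.01,0,0.412],"yaw":0},{"hand":0.2,"dp":[-0.01,0,0.412],"yaw":0},{"hand":-0.1,"dp":[-0.01,0,0.412],"yaw":0},{"hand":-0.5,"dp":[-0.01,0,0.412],"yaw":0}]' 40
python3 -m jog '[{"hand":-0.5,"dp":[0,0,0],"yaw":0},{"hand":-0.5,"dp":[0,0,0],"yaw":0},{"hand":-0.5,"dp":[0,0,0],"yaw":0},{"hand":-0.5,"dp":[0,0,0],"yaw":0},{"hand":-0.5,"dp":[0,0,-0.2],"yaw":0},{"hand":-0.5,"dp":[0,0,-0.4],"yaw":0},{"hand":-0.5,"dp":[0,0,-0.7],"yaw":0},{"hand":-0.5,"dp":[0,0,-1],"yaw":0}]'
python3 - <<'E'
from h import *
need([.498,-.236,.03],94.4)
p=r.get_image("side"); cv2.imwrite("pics/s6.png",cv2.resize(p["img"][200:350,250:430],None,fx=4,fy=4,interpolation=cv2.INTER_CUBIC))
E
```

```text
t: 16.18
tool_pos: [0.5001, -0.2367, 0.0324]
ee_rot: [0.0, 0.68, 0.733, 0.0]
force: [-0.4, -0.8, -0.5]
grip_width: 0.0429
t: 16.85
tool_pos: [0.4991, -0.2361, 0.1325]
ee_rot: [-0.001, 0.68, 0.733, -0.0]
force: [0.9, 0.6, -0.7]
grip_width: 0.043
t 16.85 tcp [ 0.4991 -0.2361  0.1325] phi 94.34  dp(units of .1m) [-0.    -0.01   1.025] yaw -0.001 q6 -0.72 grip 0.0430 F [ 0.9  0.6 -0.7]
```

View pics/s6.png

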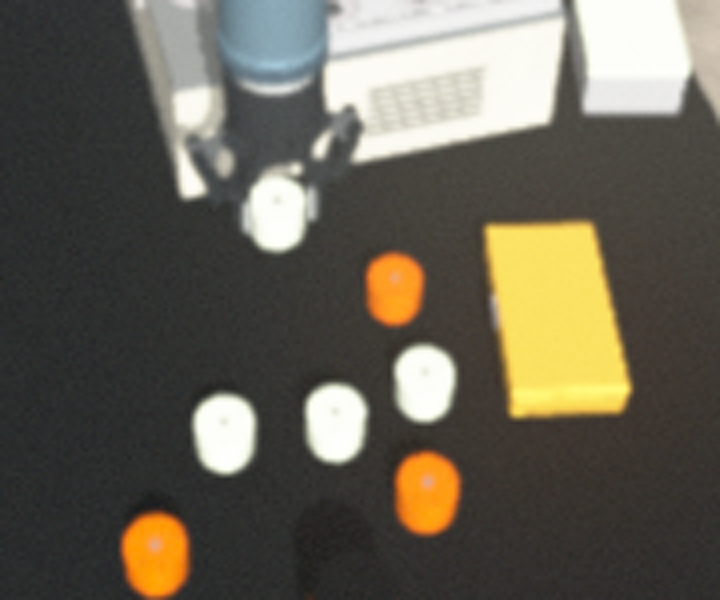

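Run:
```python
from h import *
np.set_printoptions(precision=4,suppress=True)
p=r.get_image("side"); f,R,t=cam(p); v,u=np.mgrid[0:400,0:640]
D=p["depth"]; d=np.stack([(u-p["cx"])/f,(v-p["cy"])/f,np.ones_like(u)],-1)*D[...,None]; W=(d-t)@R
o,T,Rr=st()
I=p["img"].astype(int); m=(I.min(-1)>200)&(np.abs(u-319)<14)&(np.abs(v-252)<16)
q=W[m]; print(m.sum(),"tcp",T,q.min(0),q.max(0),"mean",q.mean(0))
top=q[q[:,2]>np.percentile(q[:,2],60)]; print(cv2.minAreaRect(top[:,:2].astype(np.float32)),top.mean(0))
S=np.array([.6348,.0271-.002,0]);a=np.radians(4.43)
for k,(x,y) in enumerate([(-44,-60),(-44,0),(-44,60),(44,-60),(44,0),(44,60)],1):
    w=S+[ (x*np.cos(a)-y*np.sin(a))/1e3,(x*np.sin(a)+y*np.cos(a))/1e3,.25]; print("well",k,w)
need([.6766,.0285,.25],94.43)
```

```text
211 tcp [ 0.5026 -0.2385  0.1373] [ 0.3705 -1.0129  0.0013] [ 0.5617 -0.1018  1.0467] mean [ 0.5018 -0.2404  0.1334]
((0.4274978041648865, -0.6141376495361328), (0.8042968511581421, 0.046160850673913956), 78.57819366455078) [ 0.499  -0.2502  0.1548]
well 1 [ 0.5956 -0.0381  0.25  ]
well 2 [0.5909 0.0217 0.25  ]
well 3 [0.5863 0.0815 0.25  ]
well 4 [ 0.6833 -0.0313  0.25  ]
well 5 [0.6787 0.0285 0.25  ]
well 6 [0.674  0.0883 0.25  ]
t 16.95 tcp [ 0.5026 -0.2385  0.1373] phi 94.34  dp(units of .1m) [ 2.523  1.946 -1.129] yaw -0.001 q6 -0.72 grip 0.0427 F [ 0.5 -0.  -1.2]
```

Run:
```python
from h import *
np.set_printoptions(precision=4,suppress=True)
for i in range(4):
    p=r.get_image("side"); f,R,t=cam(p); v,u=np.mgrid[0:400,0:640]
    D=p["depth"]; d=np.stack([(u-p["cx"])/f,(v-p["cy"])/f,np.ones_like(u)],-1)*D[...,None]; W=(d-t)@R
    o,T,Rr=st(); print(o["t"],T,o["q"])
I=p["img"].astype(int); m=(I.min(-1)>190)&(np.abs(u-319)<14)&(np.abs(v-252)<16)&(D>0)&(np.linalg.norm(W-T,axis=-1)<.06)
q=W[m]; print(m.sum(),"tcp",T,q.min(0),q.max(0),"mean",q.mean(0))
top=q[q[:,2]>q[:,2].max()-.008]; print(cv2.minAreaRect(top[:,:2].astype(np.float32)),top.mean(0))
```

```text
17.0 [ 0.5014 -0.2376  0.1349] [-0.6437  0.3706  1.6878  0.      1.077  -0.7196]
17.05 [ 0.5002 -0.2369  0.1331] [-0.6438  0.3725  1.6901  0.      1.0766 -0.7195]
17.1 [ 0.4995 -0.2363  0.1318] [-0.6438  0.3738  1.6916 -0.      1.0765 -0.7195]
17.15 [ 0.4991 -0.236   0.1311] [-0.6438  0.3747  1.6922  0.      1.0766 -0.7195]
208 tcp [ 0.4991 -0.236   0.1311] [ 0.4742 -0.2611  0.1007] [ 0.5226 -0.215   0.1772] mean [ 0.4975 -0.2443  0.1296]
((0.48062431812286377, -0.2542068064212799), (0.0, 0.0), 0.0) [ 0.4806 -0.2542  0.1772]
```

The cup is held upright. Its true x lies midway between the two cameras' readings, so I'll shift the top-camera coordinates by +1.5 mm in x and -2 mm in y. Carrying the cup to well 5.

```bash
python3 -m jog '[{"hand":-0.5,"dp":[0,0,-0.12],"yaw":0},{"hand":-0.5,"dp":[0,0,-0.25],"yaw":0},{"hand":-0.5,"dp":[0.02,0.02,-0.4],"yaw":0},{"hand":-0.5,"dp":[0.08,0.06,-0.55],"yaw":0},{"hand":-0.5,"dp":[0.15,0.12,-0.7],"yaw":0},{"hand":-0.5,"dp":[0.25,0.2,-0.83],"yaw":0},{"hand":-0.5,"dp":[0.37,0.3,-0.93],"yaw":0},{"hand":-0.5,"dp":[0.5,0.4,-1],"yaw":0}]'
python3 -m jog '[{"hand":-0.5,"dp":[0.13,0.1,0],"yaw":0},{"hand":-0.5,"dp":[0.26,0.2,0],"yaw":0},{"hand":-0.5,"dp":[0.39,0.31,0],"yaw":0},{"hand":-0.5,"dp":[0.52,0.42,0],"yaw":0},{"hand":-0.5,"dp":[0.65,0.52,0],"yaw":0},{"hand":-0.5,"dp":[0.77,0.62,0],"yaw":0},{"hand":-0.5,"dp":[0.89,0.71,0],"yaw":0},{"hand":-0.5,"dp":[1,0.8,0],"yaw":0}]'
python3 -m jog '[{"hand":-0.5,"dp":[0.13,0.1,0],"yaw":0},{"hand":-0.5,"dp":[0.27,0.22,0],"yaw":0},{"hand":-0.5,"dp":[0.41,0.33,0],"yaw":0},{"hand":-0.5,"dp":[0.56,0.45,0],"yaw":0},{"hand":-0.5,"dp":[0.72,0.57,0],"yaw":0},{"hand":-0.5,"dp":[0.86,0.68,0],"yaw":0},{"hand":-0.5,"dp":[0.96,0.77,0],"yaw":0},{"hand":-0.5,"dp":[1,0.8,0],"yaw":0}]'
python3 - <<'E'
from h import *
need([.680,.0285,.1215],94.43)
p=r.get_image("top"); need([.680,.0285,.1215],94.43)
E
```

```text
t: 17.82
tool_pos: [0.5359, -0.1833, 0.2315]
ee_rot: [-0.001, 0.68, 0.733, -0.0]
force: [0.2, -0.1, -1.5]
grip_width: 0.0428
t: 18.48
tool_pos: [0.608, -0.0768, 0.2305]
ee_rot: [-0.001, 0.68, 0.733, -0.001]
force: [-1.1, -0.5, -0.8]
grip_width: 0.0429
t: 19.15
tool_pos: [0.681, 0.0299, 0.2309]
ee_rot: [-0.001, 0.679, 0.734, -0.0]
force: [-0.5, -0.2, -1.6]
grip_width: 0.0425
t 19.15 tcp [0.681  0.0299 0.2309] phi 94.43  dp(units of .1m) [-0.014 -0.01   1.094] yaw -0.000 q6 -0.20 grip 0.0425 F [-0.5 -0.2 -1.6]
t 19.20 tcp [0.6809 0.0299 0.2309] phi 94.44  dp(units of .1m) [-0.014 -0.009  1.094] yaw 0.000 q6 -0.20 grip 0.0426 F [ 1.   1.  -0.7]
```

```bash
python3 -m jog '[{"hand":-0.5,"dp":[-0.014,-0.01,0.12],"yaw":0},{"hand":-0.5,"dp":[-0.014,-0.01,0.26],"yaw":0},{"hand":-0.5,"dp":[-0.014,-0.01,0.4],"yaw":0},{"hand":-0.5,"dp":[-0.014,-0.01,0.54],"yaw":0},{"hand":-0.5,"dp":[-0.014,-0.01,0.68],"yaw":0},{"hand":-0.5,"dp":[-0.014,-0.01,0.8],"yaw":0},{"hand":-0.5,"dp":[-0.014,-0.01,0.88],"yaw":0},{"hand":-0.5,"dp":[-0.014,-0.01,0.92],"yaw":0}]'
python3 -m jog '[{"hand":-0.5,"dp":[0,0,0.04],"yaw":0},{"hand":-0.5,"dp":[0,0,0.08],"yaw":0},{"hand":-0.5,"dp":[0,0,0.12],"yaw":0},{"hand":-0.5,"dp":[0,0,0.15],"yaw":0},{"hand":-0.5,"dp":[0,0,0.17],"yaw":0},{"hand":-0.5,"dp":[0,0,0.175],"yaw":0},{"hand":-0.5,"dp":[0,0,0.175],"yaw":0},{"hand":-0.5,"dp":[0,0,0.175],"yaw":0}]'
```

```text
t: 19.87
tool_pos: [0.6785, 0.026, 0.1384]
ee_rot: [-0.001, 0.68, 0.733, -0.001]
force: [-0.6, 0.2, -0.6]
grip_width: 0.0428
t: 20.53
tool_pos: [0.68, 0.0266, 0.1262]
ee_rot: [0.001, 0.68, 0.733, 0.001]
force: [-5.8, 1.2, 13.8]
grip_width: 0.0424
```

Run:
```python
from h import *
need([.680,.0285,.1215],94.43)
p=r.get_image("side"); cv2.imwrite("pics/s7.png",cv2.resize(p["img"][130:240,270:410],None,fx=5,fy=5,interpolation=cv2.INTER_CUBIC))
p=r.get_image("top"); cv2.imwrite("pics/t7.png",cv2.resize(p["img"][120:240,200:360],None,fx=5,fy=5,interpolation=cv2.INTER_CUBIC))
need([.680,.0285,.1215],94.43)
```

```text
t 20.53 tcp [0.68   0.0266 0.1262] phi 94.36  dp(units of .1m) [0.019 0.001 0.047] yaw -0.001 q6 -0.20 grip 0.0424 F [-5.8  1.2 13.8]
t 20.63 tcp [0.68   0.0266 0.1262] phi 94.36  dp(units of .1m) [0.019 0.001 0.047] yaw -0.001 q6 -0.20 grip 0.0430 F [-4.9 -0.5 14.4]
```

View pics/s7.png

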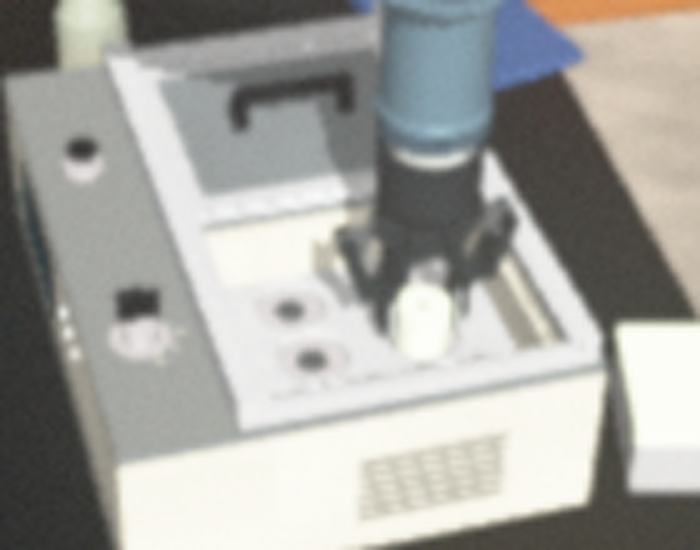

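View pics/t7.png

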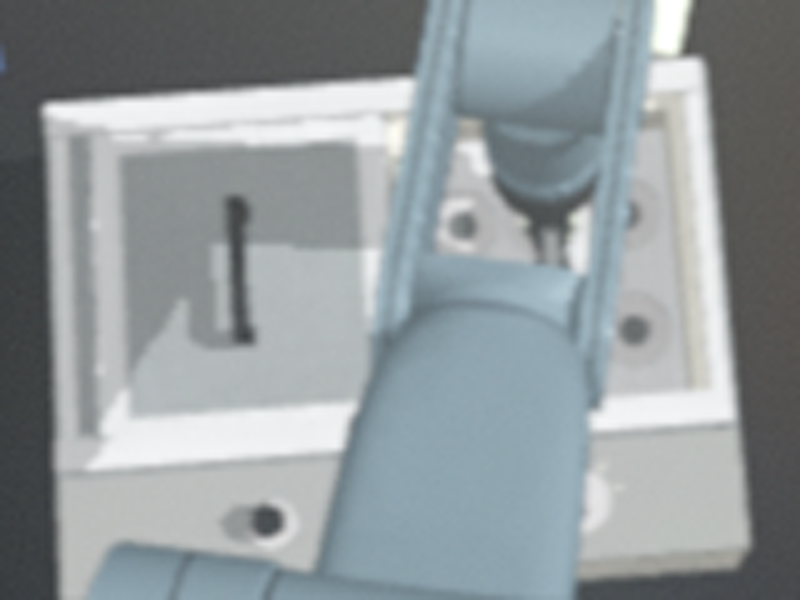

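At TCP z 0.126 the cup met the tray rim, with about 14 N up and the rim pushing toward -x. I'll lift a little, shift -3 mm in x and +2 mm in y, and retry.

```bash
python3 -m jog '[{"hand":-0.5,"dp":[0,0,-0.07],"yaw":0},{"hand":-0.5,"dp":[0.02,-0.03,-0.07],"yaw":0},{"hand":-0.5,"dp":[0.02,-0.03,-0.07],"yaw":0},{"hand":-0.5,"dp":[0.02,-0.03,-0.05],"yaw":0},{"hand":-0.5,"dp":[0.02,-0.03,-0.03],"yaw":0},{"hand":-0.5,"dp":[0.02,-0.03,-0.02],"yaw":0},{"hand":-0.5,"dp":[0.02,-0.03,0],"yaw":0},{"hand":-0.5,"dp":[0.02,-0.03,0],"yaw":0}]'
```

```text
t: 21.3
tool_pos: [0.6764, 0.0283, 0.1266]
ee_rot: [0.001, 0.68, 0.733, 0.001]
force: [-8.7, 1.1, 23.5]
grip_width: 0.043
```

Run:
```python
from h import *
o=r.get_obs(); print(o["force"],o["moment"])
p=r.get_image("side"); cv2.imwrite("pics/s8.png",cv2.resize(p["img"][145:225,320:400],None,fx=7,fy=7,interpolation=cv2.INTER_CUBIC))
o=r.get_obs(); print(o["force"],o["moment"])
```

```text
[-8.66162663  1.10481131 23.48888516] [ 0.07792736  1.88657465 -0.02264622]
[-8.55042506  1.90292414 23.67956698] [ 0.10278304  1.92578382 -0.08296188]
```

View pics/s8.png

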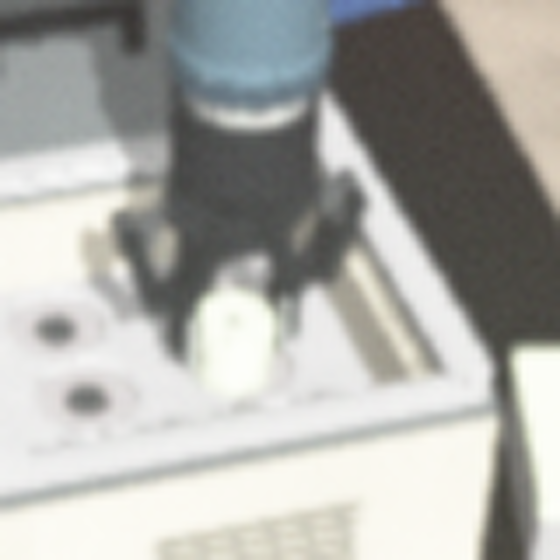

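Run:
```python
from h import *
np.set_printoptions(precision=4,suppress=True)
p=r.get_image("side"); f,R,t=cam(p); v,u=np.mgrid[0:400,0:640]
o,T,_=st(); print(T)
print("tcp",proj(p,T),"bottom",proj(p,T-[0,0,.03]),"well5",proj(p,[.6785,.0305,.09]),"well4",proj(p,[.683,-.0293,.09]),"well2",proj(p,[.591,.0238,.09]))
D=p["depth"]; d=np.stack([(u-p["cx"])/f,(v-p["cy"])/f,np.ones_like(u)],-1)*D[...,None]; W=(d-t)@R
for vv in range(180,208,2): print(vv,[tuple(np.round(W[vv,uu],3)) for uu in (350,354,358)])
```

```text
[0.6764 0.0283 0.1266]
tcp [353.3211 191.0716] bottom [352.956  197.1233] well5 [353.2823 197.9852] well4 [358.4509 208.388 ] well2 [331.0326 202.1408]
180 [(np.float64(0.656), np.float64(0.01), np.float64(0.197)), (np.float64(0.674), np.float64(0.019), np.float64(0.187)), (np.float64(0.688), np.float64(0.016), np.float64(0.187))]
182 [(np.float64(0.656), np.float64(0.008), np.float64(0.189)), (np.float64(0.702), np.float64(0.114), np.float64(0.098)), (np.float64(0.696), np.float64(0.042), np.float64(0.156))]
184 [(np.float64(0.658), np.float64(0.013), np.float64(0.176)), (np.float64(0.701), np.float64(0.109), np.float64(0.092)), (np.float64(0.716), np.float64(0.104), np.float64(0.093))]
186 [(np.float64(0.683), np.float64(0.101), np.float64(0.091)), (np.float64(0.697), np.float64(0.092), np.float64(0.096)), (np.float64(0.696), np.float64(0.037), np.float64(0.141))]
188 [(np.float64(0.666), np.float64(0.04), np.float64(0.134)), (np.float64(0.682), np.float64(0.041), np.float64(0.13)), (np.float64(0.694), np.float64(0.03), np.float64(0.137))]
190 [(np.float64(0.664), np.float64(0.031)
[... 888 characters left out ...]
 np.float64(0.011), np.float64(0.1)), (np.float64(0.674), np.float64(0.003), np.float64(0.104)), (np.float64(0.693), np.float64(0.014), np.float64(0.092))]
202 [(np.float64(0.66), np.float64(0.006), np.float64(0.094)), (np.float64(0.674), np.float64(0.003), np.float64(0.095)), (np.float64(0.689), np.float64(0.002), np.float64(0.093))]
204 [(np.float64(0.656), np.float64(-0.007), np.float64(0.096)), (np.float64(0.651), np.float64(-0.076), np.float64(0.16)), (np.float64(0.664), np.float64(-0.08), np.float64(0.16))]
206 [(np.float64(0.635), np.float64(-0.084), np.float64(0.16)), (np.float64(0.647), np.float64(-0.09), np.float64(0.163)), (np.float64(0.66), np.float64(-0.093), np.float64(0.164))]
```

Run:
```python
from h import *
np.set_printoptions(precision=4,suppress=True)
p=dict(np.load("P_side.npz")); q=r.get_image("side")
def dots(p,uv):
    g=cv2.cvtColor(p["img"],cv2.COLOR_BGR2GRAY).astype(float)
    for u in uv:
        c=np.round(u).astype(int)
        for _ in range(3):
            w=g[c[1]-3:c[1]+4,c[0]-4:c[0]+5]; w=np.clip(np.percentile(w,60)-w,0,None); w[w<w.max()*.4]=0
            yy,xx=np.mgrid[-3:4,-4:5]; cc=c+[(w*xx).sum()/w.sum(),(w*yy).sum()/w.sum()]; c=np.round(cc).astype(int)
        print(np.round(cc,2),onz(p,cc,.0901),dep(p,cc))
dots(p,[[350,188],[355,197.6]]); print(); dots(q,[[328,192],[332.2,202]])
print("top: w6 .674 .0903  w5 .6789 .0304  w3 .5862 .0837 w2 .5909 .0238")
```

```text
[349.37 187.63] [0.6784 0.0928 0.0901] [0.678  0.0911 0.0915]
[354.32 197.54] [0.683  0.0321 0.0901] [0.6821 0.0292 0.0928]

[327.58 191.62] [0.5901 0.0857 0.0901] [0.5898 0.084  0.0916]
[331.99 201.63] [0.5951 0.0258 0.0901] [0.5945 0.0229 0.0928]
top: w6 .674 .0903  w5 .6789 .0304  w3 .5862 .0837 w2 .5909 .0238
```

The side camera puts well 5 at about (0.683, 0.032), so my shift was the wrong way. I'll lift and retry at about (0.683, 0.031).

```bash
python3 -m jog '[{"hand":-0.5,"dp":[0,0,-0.1],"yaw":0},{"hand":-0.5,"dp":[0.02,0.04,-0.1],"yaw":0},{"hand":-0.5,"dp":[0.025,0.065,-0.1],"yaw":0},{"hand":-0.5,"dp":[0.025,0.065,-0.1],"yaw":0},{"hand":-0.5,"dp":[0.025,0.065,-0.07],"yaw":0},{"hand":-0.5,"dp":[0.025,0.065,-0.04],"yaw":0},{"hand":-0.5,"dp":[0.025,0.065,-0.01],"yaw":0},{"hand":-0.5,"dp":[0.025,0.065,0],"yaw":0}]'
python3 -c "
from h import *
need([.683,.031,.1205],94.43)"
```

```text
t: 22.12
tool_pos: [0.6822, 0.0311, 0.122]
ee_rot: [-0.001, 0.68, 0.733, -0.0]
force: [-2.4, -0.0, 5.7]
grip_width: 0.0426
t 22.12 tcp [0.6822 0.0311 0.122 ] phi 94.34  dp(units of .1m) [-0.002  0.008  0.014] yaw -0.001 q6 -0.19 grip 0.0426 F [-2.4 -0.   5.7]
```

It dropped into the well: z 0.122 with about 5 N at the floor. Releasing and retreating.

```bash
python3 -m jog '[{"hand":-0.5,"dp":[0,0,0],"yaw":0},{"hand":-0.3,"dp":[0,0,0],"yaw":0},{"hand":0.1,"dp":[0,0,0],"yaw":0},{"hand":0.35,"dp":[0,0,0],"yaw":0},{"hand":0.35,"dp":[0,0,0],"yaw":0},{"hand":0.35,"dp":[0,0,-0.15],"yaw":0},{"hand":0.35,"dp":[0,0,-0.4],"yaw":0},{"hand":0.35,"dp":[0,0,-0.7],"yaw":0}]'
python3 -m jog '[{"hand":0.4,"dp":[0,0,-0.2],"yaw":0},{"hand":0.4,"dp":[0,0,-0.35],"yaw":0},{"hand":0.4,"dp":[-0.1,-0.1,-0.4],"yaw":0},{"hand":0.4,"dp":[-0.25,-0.2,-0.4],"yaw":0},{"hand":0.4,"dp":[-0.45,-0.3,-0.4],"yaw":0},{"hand":0.4,"dp":[-0.65,-0.4,-0.4],"yaw":0},{"hand":0.4,"dp":[-0.85,-0.5,-0.4],"yaw":0},{"hand":0.4,"dp":[-1,-0.6,-0.4],"yaw":0}]'
python3 - <<'E'
from h import *
need([.5155,-.366,.23],94.43)
p=r.get_image("side"); cv2.imwrite("pics/s9.png",cv2.resize(p["img"][130:350,270:420],None,fx=2.7,fy=2.7,interpolation=cv2.INTER_CUBIC))
E
```

```text
t: 22.78
tool_pos: [0.6813, 0.0312, 0.1911]
ee_rot: [-0.002, 0.68, 0.733, -0.001]
force: [0.6, -0.1, -0.6]
grip_width: 0.0577
t: 23.45
tool_pos: [0.6288, -0.0752, 0.2317]
ee_rot: [-0.0, 0.68, 0.733, -0.001]
force: [0.7, 0.3, -0.1]
grip_width: 0.0596
t 23.45 tcp [ 0.6288 -0.0752  0.2317] phi 94.30  dp(units of .1m) [-2.815 -1.348  0.02 ] yaw -0.001 q6 -0.37 grip 0.0596 F [ 0.7  0.3 -0.1]
```

View pics/s9.png

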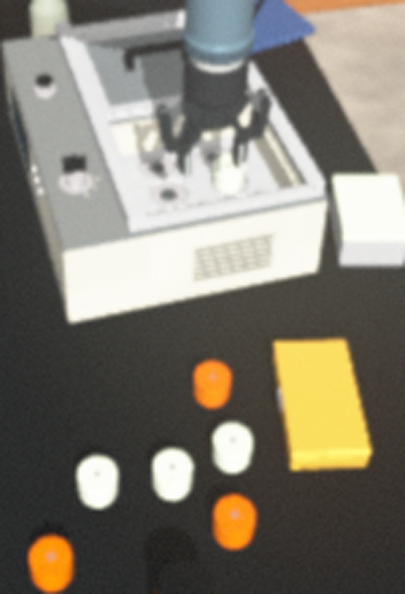

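```bash
python3 -m jog '[{"hand":0.4,"dp":[-0.13,-0.06,0],"yaw":0},{"hand":0.4,"dp":[-0.26,-0.12,0],"yaw":0},{"hand":0.4,"dp":[-0.39,-0.18,0],"yaw":0},{"hand":0.4,"dp":[-0.52,-0.24,0],"yaw":0},{"hand":0.4,"dp":[-0.65,-0.3,0],"yaw":0},{"hand":0.4,"dp":[-0.77,-0.36,0],"yaw":0},{"hand":0.4,"dp":[-0.89,-0.42,0],"yaw":0},{"hand":0.4,"dp":[-1,-0.48,0],"yaw":0}]'
python3 -m jog '[{"hand":0.4,"dp":[-0.13,-0.06,0],"yaw":0},{"hand":0.4,"dp":[-0.26,-0.12,0],"yaw":0},{"hand":0.4,"dp":[-0.39,-0.18,0],"yaw":0},{"hand":0.4,"dp":[-0.52,-0.24,0],"yaw":0},{"hand":0.4,"dp":[-0.65,-0.3,0],"yaw":0},{"hand":0.4,"dp":[-0.77,-0.36,0],"yaw":0},{"hand":0.4,"dp":[-0.89,-0.42,0],"yaw":0},{"hand":0.4,"dp":[-1,-0.48,0],"yaw":0}]'
python3 -m jog '[{"hand":0.4,"dp":[-0.12,-0.06,0.05],"yaw":0},{"hand":0.4,"dp":[-0.26,-0.12,0.15],"yaw":0},{"hand":0.4,"dp":[-0.4,-0.18,0.3],"yaw":0},{"hand":0.4,"dp":[-0.55,-0.25,0.45],"yaw":0},{"hand":0.4,"dp":[-0.68,-0.32,0.6],"yaw":0},{"hand":0.4,"dp":[-0.78,-0.37,0.75],"yaw":0},{"hand":0.4,"dp":[-0.82,-0.39,0.9],"yaw":0},{"hand":0.4,"dp":[-0.82,-0.39,0.95],"yaw":0}]'
python3 - <<'E'
from h import *
p=r.get_image("side"); 
need([.516,-.3672,.03],94.43)
p=r.get_image("side"); cv2.imwrite("pics/s10.png",cv2.resize(p["img"][210:350,250:430],None,fx=4,fy=4,interpolation=cv2.INTER_CUBIC))
need([.516,-.3672,.03],94.43)
E
```

```text
t: 24.17
tool_pos: [0.5895, -0.1779, 0.2326]
ee_rot: [0.0, 0.68, 0.733, -0.0]
force: [-0.8, 0.5, -0.5]
grip_width: 0.0596
t: 24.83
tool_pos: [0.5492, -0.2812, 0.2326]
ee_rot: [-0.0, 0.68, 0.733, -0.0]
force: [0.5, 0.9, -0.4]
grip_width: 0.0597
t: 25.5
tool_pos: [0.5149, -0.3652, 0.1339]
ee_rot: [-0.002, 0.68, 0.733, -0.0]
force: [-0.5, 0.4, -0.2]
grip_width: 0.0597
t 25.55 tcp [ 0.5151 -0.3643  0.134 ] phi 94.26  dp(units of .1m) [-0.034  0.01   1.04 ] yaw -0.002 q6 -0.87 grip 0.0597 F [ 0.4  0.2 -1. ]
t 25.60 tcp [ 0.5159 -0.3642  0.1355] phi 94.30  dp(units of .1m) [-3.400e-02  1.000e-03  1.055e+00] yaw -0.001 q6 -0.87 grip 0.0597 F [0.  1.3 0.3]
```

View pics/s10.png

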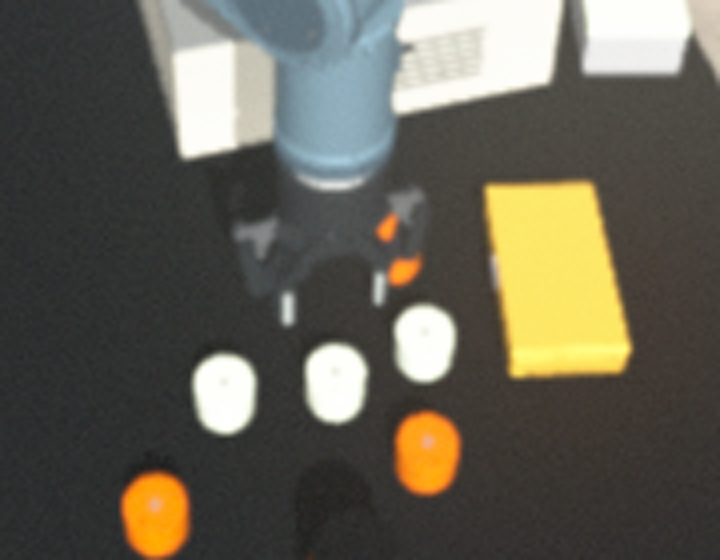

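The jaws line up with the middle cup at zoomed (335,383). Descending and gripping.

```bash
python3 -m jog '[{"hand":0.4,"dp":[-0.01,0,0.12],"yaw":0},{"hand":0.4,"dp":[-0.02,0,0.26],"yaw":0},{"hand":0.4,"dp":[-0.03,0,0.4],"yaw":0},{"hand":0.4,"dp":[-0.03,0,0.55],"yaw":0},{"hand":0.4,"dp":[-0.03,0,0.7],"yaw":0},{"hand":0.4,"dp":[-0.03,0,0.84],"yaw":0},{"hand":0.4,"dp":[-0.03,0,0.94],"yaw":0},{"hand":0.4,"dp":[-0.03,0,1],"yaw":0}]'
python3 -c "
from h import *
need([.516,-.3672,.03],94.43)"
python3 -m jog '[{"hand":0.4,"dp":[0,0,0.02],"yaw":0},{"hand":0.4,"dp":[0,0,0.03],"yaw":0},{"hand":0.4,"dp":[0,0,0.03],"yaw":0},{"hand":0.2,"dp":[0,0,0.03],"yaw":0},{"hand":-0.1,"dp":[0,0,0.03],"yaw":0},{"hand":-0.5,"dp":[0,0,0.03],"yaw":0},{"hand":-0.5,"dp":[0,0,0.03],"yaw":0},{"hand":-0.5,"dp":[0,0,0.03],"yaw":0}]' 40
python3 -c "
from h import *
need([.516,-.3672,.03],94.43)"
```

```text
t: 26.27
tool_pos: [0.5173, -0.3669, 0.0365]
ee_rot: [-0.0, 0.68, 0.734, 0.0]
force: [0.3, 0.2, -0.3]
grip_width: 0.0597
t 26.27 tcp [ 0.5173 -0.3669  0.0365] phi 94.38  dp(units of .1m) [-0.003 -0.013  0.065] yaw -0.001 q6 -0.87 grip 0.0597 F [ 0.3  0.2 -0.3]
t: 26.93
tool_pos: [0.5179, -0.3681, 0.0358]
ee_rot: [0.001, 0.68, 0.733, -0.0]
force: [-0.0, 0.1, 5.9]
grip_width: 0.0428
t 26.93 tcp [ 0.5179 -0.3681  0.0358] phi 94.34  dp(units of .1m) [ 0.011 -0.018  0.058] yaw -0.001 q6 -0.87 grip 0.0428 F [-0.   0.1  5.9]
```

```bash
python3 -m jog '[{"hand":-0.5,"dp":[0,0,-0.06],"yaw":0},{"hand":-0.5,"dp":[0,0,-0.15],"yaw":0},{"hand":-0.5,"dp":[0,0,-0.27],"yaw":0},{"hand":-0.5,"dp":[0,0,-0.4],"yaw":0},{"hand":-0.5,"dp":[0.05,0.02,-0.55],"yaw":0},{"hand":-0.5,"dp":[0.15,0.04,-0.7],"yaw":0},{"hand":-0.5,"dp":[0.25,0.07,-0.85],"yaw":0},{"hand":-0.5,"dp":[0.36,0.1,-1],"yaw":0}]'
python3 -m jog '[{"hand":-0.5,"dp":[0.13,0.03,-0.13],"yaw":0},{"hand":-0.5,"dp":[0.26,0.06,-0.26],"yaw":0},{"hand":-0.5,"dp":[0.39,0.1,-0.39],"yaw":0},{"hand":-0.5,"dp":[0.52,0.14,-0.52],"yaw":0},{"hand":-0.5,"dp":[0.65,0.18,-0.65],"yaw":0},{"hand":-0.5,"dp":[0.77,0.22,-0.78],"yaw":0},{"hand":-0.5,"dp":[0.89,0.25,-0.9],"yaw":0},{"hand":-0.5,"dp":[1,0.28,-1],"yaw":0}]'
python3 -m jog '[{"hand":-0.5,"dp":[0.13,0.03,0],"yaw":0},{"hand":-0.5,"dp":[0.26,0.06,0],"yaw":0},{"hand":-0.5,"dp":[0.39,0.1,0],"yaw":0},{"hand":-0.5,"dp":[0.52,0.14,0],"yaw":0},{"hand":-0.5,"dp":[0.65,0.18,0],"yaw":0},{"hand":-0.5,"dp":[0.77,0.22,0],"yaw":0},{"hand":-0.5,"dp":[0.89,0.25,0],"yaw":0},{"hand":-0.5,"dp":[1,0.28,0],"yaw":0}]'
python3 - <<'E'
from h import *
need([.5944,.0248,.125],94.43)
p=r.get_image("side"); cv2.imwrite("pics/s11.png",cv2.resize(p["img"][130:350,270:420],None,fx=2.7,fy=2.7,interpolation=cv2.INTER_CUBIC))
E
```

```text
t: 27.6
tool_pos: [0.5245, -0.3302, 0.1364]
ee_rot: [0.0, 0.68, 0.733, 0.0]
force: [0.4, -0.4, -0.6]
grip_width: 0.0423
t: 28.27
tool_pos: [0.5453, -0.2276, 0.2362]
ee_rot: [0.0, 0.68, 0.734, 0.0]
force: [0.2, -0.8, -0.1]
grip_width: 0.0427
t: 28.93
tool_pos: [0.5654, -0.1258, 0.2343]
ee_rot: [-0.0, 0.68, 0.733, -0.0]
force: [0.7, 0.3, 0.1]
grip_width: 0.0422
t 28.93 tcp [ 0.5654 -0.1258  0.2343] phi 94.36  dp(units of .1m) [1.479 0.404 1.093] yaw -0.001 q6 -0.49 grip 0.0422 F [0.7 0.3 0.1]
```

View pics/s11.png

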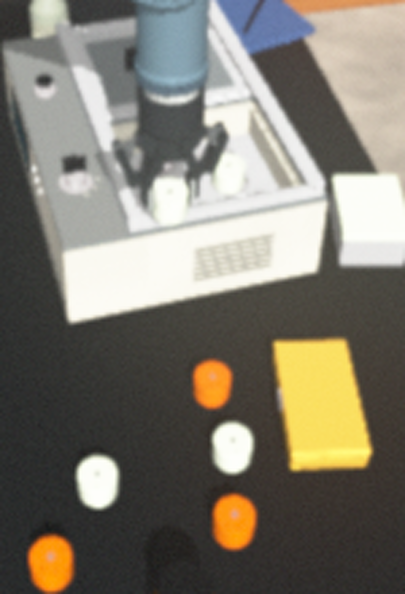

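The second cup is held upright at zoomed (168,198). On to well 2.

```bash
python3 -m jog '[{"hand":-0.5,"dp":[0.13,0.03,0],"yaw":0},{"hand":-0.5,"dp":[0.26,0.07,0],"yaw":0},{"hand":-0.5,"dp":[0.39,0.11,0],"yaw":0},{"hand":-0.5,"dp":[0.52,0.15,0],"yaw":0},{"hand":-0.5,"dp":[0.65,0.19,0],"yaw":0},{"hand":-0.5,"dp":[0.78,0.23,0],"yaw":0},{"hand":-0.5,"dp":[0.9,0.27,0],"yaw":0},{"hand":-0.5,"dp":[1,0.3,0],"yaw":0}]'
python3 -m jog '[{"hand":-0.5,"dp":[0.13,0.03,0],"yaw":0},{"hand":-0.5,"dp":[0.26,0.06,0],"yaw":0},{"hand":-0.5,"dp":[0.38,0.08,0],"yaw":0},{"hand":-0.5,"dp":[0.46,0.1,0],"yaw":0},{"hand":-0.5,"dp":[0.475,0.1,0.1],"yaw":0},{"hand":-0.5,"dp":[0.475,0.1,0.2],"yaw":0},{"hand":-0.5,"dp":[0.475,0.1,0.3],"yaw":0},{"hand":-0.5,"dp":[0.475,0.1,0.4],"yaw":0}]'
python3 - <<'E'
from h import *
need([.5944,.0248,.125],94.43)
p=r.get_image("side")
need([.5944,.0248,.125],94.43)
E
```

```text
t: 29.65
tool_pos: [0.5879, -0.0236, 0.2346]
ee_rot: [-0.0, 0.68, 0.734, 0.0]
force: [0.2, 0.5, -0.9]
grip_width: 0.0428
t: 30.32
tool_pos: [0.5934, 0.0224, 0.1929]
ee_rot: [-0.001, 0.68, 0.733, -0.001]
force: [-0.3, -0.1, 0.5]
grip_width: 0.0426
t 30.32 tcp [0.5934 0.0224 0.1929] phi 94.30  dp(units of .1m) [0.023 0.013 0.678] yaw -0.001 q6 -0.22 grip 0.0426 F [-0.3 -0.1  0.5]
t 30.37 tcp [0.5923 0.0224 0.1906] phi 94.29  dp(units of .1m) [0.021 0.026 0.656] yaw -0.002 q6 -0.22 grip 0.0425 F [-0.7 -0.2 -2.8]
```

```bash
python3 -m jog '[{"hand":-0.5,"dp":[0,0,0.1],"yaw":0},{"hand":-0.5,"dp":[0,0,0.22],"yaw":0},{"hand":-0.5,"dp":[0,0,0.34],"yaw":0},{"hand":-0.5,"dp":[0,0,0.46],"yaw":0},{"hand":-0.5,"dp":[0,0,0.54],"yaw":0},{"hand":-0.5,"dp":[0,0,0.58],"yaw":0},{"hand":-0.5,"dp":[0,0,0.58],"yaw":0},{"hand":-0.5,"dp":[0,0,0.58],"yaw":0}]'
python3 -m jog '[{"hand":-0.5,"dp":[0,0,0.02],"yaw":0},{"hand":-0.5,"dp":[0,0,0.04],"yaw":0},{"hand":-0.5,"dp":[0,0,0.06],"yaw":0},{"hand":-0.5,"dp":[0,0,0.08],"yaw":0},{"hand":-0.5,"dp":[0,0,0.1],"yaw":0},{"hand":-0.5,"dp":[0,0,0.11],"yaw":0},{"hand":-0.5,"dp":[0,0,0.11],"yaw":0},{"hand":-0.5,"dp":[0,0,0.11],"yaw":0}]'
```

```text
t: 31.03
tool_pos: [0.5941, 0.0227, 0.1367]
ee_rot: [0.0, 0.68, 0.733, 0.0]
force: [-0.5, 0.4, -0.8]
grip_width: 0.0423
t: 31.7
tool_pos: [0.5939, 0.023, 0.1258]
ee_rot: [-0.0, 0.68, 0.733, 0.0]
force: [-1.0, -0.0, 2.9]
grip_width: 0.0427
```

It's at the floor: z 0.1258 with light contact. Releasing.

```bash
python3 -m jog '[{"hand":-0.5,"dp":[0,0,0.01],"yaw":0},{"hand":-0.3,"dp":[0,0,0.01],"yaw":0},{"hand":0.1,"dp":[0,0,0.01],"yaw":0},{"hand":0.35,"dp":[0,0,0.01],"yaw":0},{"hand":0.35,"dp":[0,0,0],"yaw":0},{"hand":0.35,"dp":[0,0,-0.15],"yaw":0},{"hand":0.35,"dp":[0,0,-0.4],"yaw":0},{"hand":0.35,"dp":[0,0,-0.7],"yaw":0}]'
python3 -m jog '[{"hand":0.4,"dp":[0,0,-0.2],"yaw":0},{"hand":0.4,"dp":[0,0,-0.35],"yaw":0},{"hand":0.4,"dp":[-0.1,-0.02,-0.4],"yaw":0},{"hand":0.4,"dp":[-0.25,-0.03,-0.4],"yaw":0},{"hand":0.4,"dp":[-0.43,-0.05,-0.4],"yaw":0},{"hand":0.4,"dp":[-0.62,-0.07,-0.4],"yaw":0},{"hand":0.4,"dp":[-0.81,-0.08,-0.4],"yaw":0},{"hand":0.4,"dp":[-1,-0.1,-0.4],"yaw":0}]'
python3 -m jog '[{"hand":0.4,"dp":[-0.13,-0.02,0],"yaw":0},{"hand":0.4,"dp":[-0.26,-0.04,0],"yaw":0},{"hand":0.4,"dp":[-0.39,-0.06,0],"yaw":0},{"hand":0.4,"dp":[-0.52,-0.08,0],"yaw":0},{"hand":0.4,"dp":[-0.65,-0.1,0],"yaw":0},{"hand":0.4,"dp":[-0.77,-0.12,0],"yaw":0},{"hand":0.4,"dp":[-0.89,-0.13,0],"yaw":0},{"hand":0.4,"dp":[-1,-0.15,0],"yaw":0}]'
python3 - <<'E'
from h import *
p=r.get_image("side"); cv2.imwrite("pics/s12.png",cv2.resize(p["img"][130:350,270:420],None,fx=2.7,fy=2.7,interpolation=cv2.INTER_CUBIC))
q=r.get_image("top"); cv2.imwrite("pics/t12.png",cv2.resize(q["img"][110:270,190:480],None,fx=2.7,fy=2.7,interpolation=cv2.INTER_CUBIC))
need([.5925,-.3465,.23],94.43)
E
```

```text
t: 32.37
tool_pos: [0.5926, 0.023, 0.1941]
ee_rot: [-0.002, 0.68, 0.733, -0.001]
force: [-0.0, -0.6, 0.3]
grip_width: 0.0575
t: 33.03
tool_pos: [0.5909, -0.079, 0.2343]
ee_rot: [-0.001, 0.68, 0.733, -0.001]
force: [0.7, 0.5, 0.3]
grip_width: 0.0599
t: 33.7
tool_pos: [0.5842, -0.1796, 0.2357]
ee_rot: [0.0, 0.68, 0.733, 0.0]
force: [0.7, 0.1, -0.2]
grip_width: 0.0595
t 33.80 tcp [ 0.584  -0.1804  0.2356] phi 94.23  dp(units of .1m) [-1.663 -0.038  0.057] yaw -0.002 q6 -0.56 grip 0.0596 F [0.2 0.8 0.2]
```

View pics/s12.png

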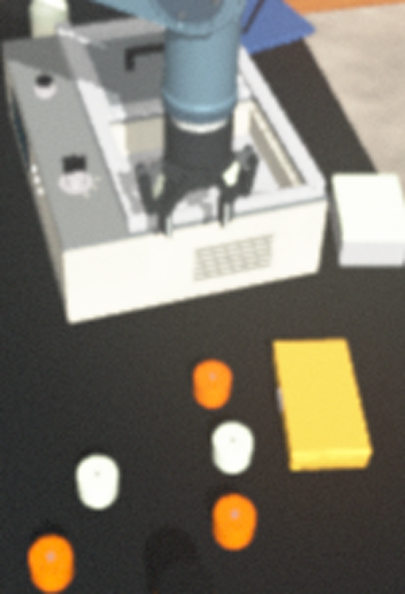

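View pics/t12.png

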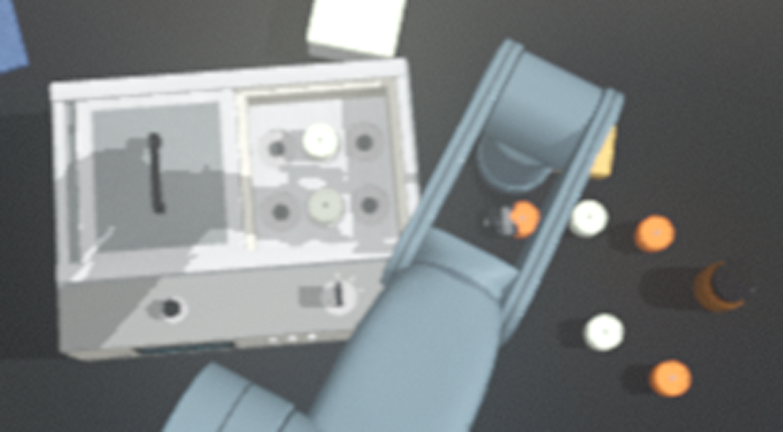

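Both cups stand in wells 5 and 2, at top-zoom (320,140) and (326,206). Two white cups remain, unmoved. Next is the one at (0.592,-0.346).

```bash
python3 -m jog '[{"hand":0.4,"dp":[-0.13,0,0],"yaw":0},{"hand":0.4,"dp":[-0.26,0,0],"yaw":0},{"hand":0.4,"dp":[-0.39,-0.01,0],"yaw":-0.002},{"hand":0.4,"dp":[-0.52,-0.02,0],"yaw":-0.002},{"hand":0.4,"dp":[-0.65,-0.03,0],"yaw":-0.002},{"hand":0.4,"dp":[-0.77,-0.04,0],"yaw":-0.002},{"hand":0.4,"dp":[-0.89,-0.04,0],"yaw":-0.002},{"hand":0.4,"dp":[-1,-0.04,0],"yaw":-0.002}]'
python3 -m jog '[{"hand":0.4,"dp":[-0.13,0,0.06],"yaw":0},{"hand":0.4,"dp":[-0.26,0,0.18],"yaw":0},{"hand":0.4,"dp":[-0.4,0,0.32],"yaw":0},{"hand":0.4,"dp":[-0.53,0,0.48],"yaw":0},{"hand":0.4,"dp":[-0.62,0,0.64],"yaw":0},{"hand":0.4,"dp":[-0.66,0,0.8],"yaw":0},{"hand":0.4,"dp":[-0.66,0,0.9],"yaw":0},{"hand":0.4,"dp":[-0.66,0,0.95],"yaw":0}]'
python3 - <<'E'
from h import *
need([.592,-.3465,.03],94.43)
for i in range(3): p=r.get_image("side")
cv2.imwrite("pics/s13.png",cv2.resize(p["img"][210:350,250:430],None,fx=4,fy=4,interpolation=cv2.INTER_CUBIC))
need([.592,-.3465,.03],94.43)
E
```

```text
t: 34.47
tool_pos: [0.5877, -0.28, 0.2355]
ee_rot: [-0.0, 0.679, 0.734, -0.0]
force: [-0.2, 1.3, 0.7]
grip_width: 0.0597
t: 35.13
tool_pos: [0.5915, -0.3438, 0.1367]
ee_rot: [-0.003, 0.679, 0.734, -0.0]
force: [0.3, -0.1, -0.5]
grip_width: 0.0597
t 35.13 tcp [ 0.5915 -0.3438  0.1367] phi 94.48  dp(units of .1m) [-0.031  0.007  1.067] yaw 0.001 q6 -0.77 grip 0.0597 F [ 0.3 -0.1 -0.5]
t 35.28 tcp [ 0.5928 -0.3438  0.14  ] phi 94.54  dp(units of .1m) [-0.027 -0.009  1.1  ] yaw 0.001 q6 -0.77 grip 0.0599 F [-0.7  0.3  0.4]
```

View pics/s13.png

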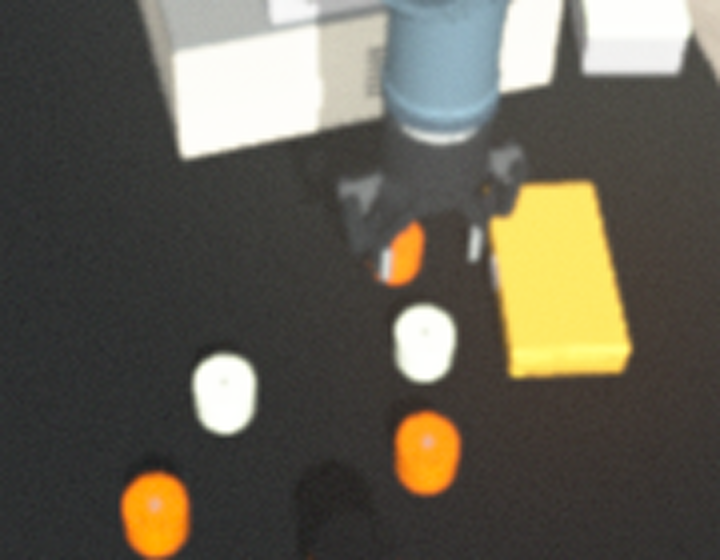

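Jaws straddle the cup at zoomed (425,343) with the slide box about 25 mm clear on the right. Descending.

```bash
python3 -m jog '[{"hand":0.35,"dp":[-0.01,-0.005,0.12],"yaw":0},{"hand":0.35,"dp":[-0.025,-0.005,0.26],"yaw":0},{"hand":0.35,"dp":[-0.025,-0.005,0.4],"yaw":0},{"hand":0.35,"dp":[-0.025,-0.005,0.55],"yaw":0},{"hand":0.35,"dp":[-0.025,-0.005,0.7],"yaw":0},{"hand":0.35,"dp":[-0.025,-0.005,0.84],"yaw":0},{"hand":0.35,"dp":[-0.025,-0.005,0.94],"yaw":0},{"hand":0.35,"dp":[-0.025,-0.005,1],"yaw":0}]'
python3 -c "
from h import *
need([.592,-.3465,.03],94.43)"
python3 -m jog '[{"hand":0.35,"dp":[0,0,0.03],"yaw":0},{"hand":0.35,"dp":[0,0,0.06],"yaw":0},{"hand":0.35,"dp":[0,0,0.06],"yaw":0},{"hand":0.2,"dp":[0,0,0.06],"yaw":0},{"hand":-0.1,"dp":[0,0,0.06],"yaw":0},{"hand":-0.5,"dp":[0,0,0.06],"yaw":0},{"hand":-0.5,"dp":[0,0,0.06],"yaw":0},{"hand":-0.5,"dp":[0,0,0.06],"yaw":0}]' 40
python3 -c "
from h import *
need([.592,-.3465,.03],94.43)"
```

```text
t: 35.95
tool_pos: [0.5924, -0.3463, 0.0395]
ee_rot: [-0.0, 0.679, 0.735, -0.0]
force: [-0.1, 0.1, -0.2]
grip_width: 0.0575
t 35.95 tcp [ 0.5924 -0.3463  0.0395] phi 94.54  dp(units of .1m) [-0.002 -0.004  0.095] yaw 0.001 q6 -0.77 grip 0.0575 F [-0.1  0.1 -0.2]
t: 36.62
tool_pos: [0.5932, -0.3473, 0.0358]
ee_rot: [0.001, 0.679, 0.734, 0.0]
force: [0.3, -0.5, 5.0]
grip_width: 0.0429
t 36.62 tcp [ 0.5932 -0.3473  0.0358] phi 94.52  dp(units of .1m) [ 0.009 -0.012  0.058] yaw 0.001 q6 -0.77 grip 0.0429 F [ 0.3 -0.5  5. ]
```

```bash
python3 -m jog '[{"hand":-0.5,"dp":[0,0,-0.06],"yaw":0},{"hand":-0.5,"dp":[0,0,-0.15],"yaw":0},{"hand":-0.5,"dp":[0,0,-0.27],"yaw":0},{"hand":-0.5,"dp":[0,0,-0.4],"yaw":0},{"hand":-0.5,"dp":[0.05,0.01,-0.55],"yaw":0},{"hand":-0.5,"dp":[0.12,0.03,-0.7],"yaw":0},{"hand":-0.5,"dp":[0.2,0.05,-0.85],"yaw":0},{"hand":-0.5,"dp":[0.3,0.08,-1],"yaw":0}]'
python3 -m jog '[{"hand":-0.5,"dp":[0.13,0.03,-0.13],"yaw":0},{"hand":-0.5,"dp":[0.26,0.06,-0.26],"yaw":0},{"hand":-0.5,"dp":[0.39,0.1,-0.39],"yaw":0},{"hand":-0.5,"dp":[0.52,0.14,-0.52],"yaw":0},{"hand":-0.5,"dp":[0.65,0.18,-0.65],"yaw":0},{"hand":-0.5,"dp":[0.77,0.21,-0.78],"yaw":0},{"hand":-0.5,"dp":[0.89,0.24,-0.9],"yaw":0},{"hand":-0.5,"dp":[1,0.27,-1],"yaw":0}]'
python3 -m jog '[{"hand":-0.5,"dp":[0.13,0.03,0],"yaw":0},{"hand":-0.5,"dp":[0.26,0.06,0],"yaw":0},{"hand":-0.5,"dp":[0.39,0.1,0],"yaw":0},{"hand":-0.5,"dp":[0.52,0.14,0],"yaw":0},{"hand":-0.5,"dp":[0.65,0.18,0],"yaw":0},{"hand":-0.5,"dp":[0.77,0.21,0],"yaw":0},{"hand":-0.5,"dp":[0.89,0.24,0],"yaw":0},{"hand":-0.5,"dp":[1,0.27,0],"yaw":0}]'
python3 - <<'E'
from h import *
need([.6775,.0913,.125],94.43)
p=r.get_image("side"); cv2.imwrite("pics/s14.png",cv2.resize(p["img"][130:350,270:420],None,fx=2.7,fy=2.7,interpolation=cv2.INTER_CUBIC))
E
```

```text
t: 37.28
tool_pos: [0.5983, -0.3165, 0.1368]
ee_rot: [0.001, 0.679, 0.734, -0.0]
force: [0.2, -0.6, -1.1]
grip_width: 0.0427
t: 37.95
tool_pos: [0.6177, -0.213, 0.2362]
ee_rot: [0.0, 0.679, 0.735, 0.0]
force: [0.5, 0.9, 0.2]
grip_width: 0.043
t: 38.62
tool_pos: [0.6364, -0.1112, 0.2343]
ee_rot: [-0.0, 0.679, 0.735, -0.0]
force: [-0.1, -0.2, -0.9]
grip_width: 0.0425
t 38.62 tcp [ 0.6364 -0.1112  0.2343] phi 94.53  dp(units of .1m) [1.986 0.57  1.093] yaw 0.001 q6 -0.42 grip 0.0425 F [-0.1 -0.2 -0.9]
```

View pics/s14.png

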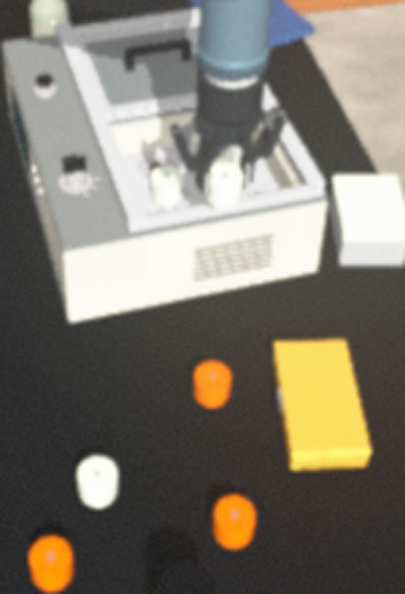

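The third cup is held at zoomed (223,182). On to well 6.

```bash
python3 -m jog '[{"hand":-0.5,"dp":[0.13,0.04,0],"yaw":0},{"hand":-0.5,"dp":[0.26,0.08,0],"yaw":0},{"hand":-0.5,"dp":[0.39,0.12,0],"yaw":0},{"hand":-0.5,"dp":[0.52,0.16,0],"yaw":0},{"hand":-0.5,"dp":[0.65,0.2,0],"yaw":0},{"hand":-0.5,"dp":[0.77,0.23,0],"yaw":0},{"hand":-0.5,"dp":[0.89,0.26,0],"yaw":0},{"hand":-0.5,"dp":[1,0.29,0],"yaw":0}]'
python3 -m jog '[{"hand":-0.5,"dp":[0.14,0.04,0],"yaw":0},{"hand":-0.5,"dp":[0.3,0.08,0],"yaw":0},{"hand":-0.5,"dp":[0.46,0.13,0],"yaw":0},{"hand":-0.5,"dp":[0.62,0.18,0],"yaw":0},{"hand":-0.5,"dp":[0.78,0.23,0],"yaw":0},{"hand":-0.5,"dp":[0.92,0.27,0],"yaw":0},{"hand":-0.5,"dp":[0.985,0.28,0],"yaw":0},{"hand":-0.5,"dp":[0.985,0.28,0],"yaw":0}]'
python3 - <<'E'
from h import *
need([.6775,.0913,.125],94.43)
p=r.get_image("side"); p=r.get_image("side")
need([.6775,.0913,.125],94.43)
E
```

```text
t: 39.33
tool_pos: [0.6575, -0.0091, 0.2346]
ee_rot: [-0.0, 0.679, 0.735, 0.0]
force: [-0.1, 0.3, 0.5]
grip_width: 0.0426
t: 40.0
tool_pos: [0.6775, 0.0919, 0.2344]
ee_rot: [-0.0, 0.678, 0.735, 0.0]
force: [-0.3, -0.7, -1.2]
grip_width: 0.0426
t 40.00 tcp [0.6775 0.0919 0.2344] phi 94.64  dp(units of .1m) [-0.006  0.     1.094] yaw 0.002 q6 -0.11 grip 0.0426 F [-0.3 -0.7 -1.2]
t 40.10 tcp [0.6774 0.0898 0.2345] phi 94.55  dp(units of .1m) [0.016 0.002 1.095] yaw 0.001 q6 -0.11 grip 0.0425 F [ 0.  -0.9 -0.5]
```

```bash
python3 -m jog '[{"hand":-0.5,"dp":[0.005,0,0.12],"yaw":0},{"hand":-0.5,"dp":[0.01,0,0.26],"yaw":0},{"hand":-0.5,"dp":[0.01,0,0.4],"yaw":0},{"hand":-0.5,"dp":[0.01,0,0.54],"yaw":0},{"hand":-0.5,"dp":[0.01,0,0.68],"yaw":0},{"hand":-0.5,"dp":[0.01,0,0.82],"yaw":0},{"hand":-0.5,"dp":[0.01,0,0.92],"yaw":0},{"hand":-0.5,"dp":[0.01,0,0.96],"yaw":0}]'
python3 -m jog '[{"hand":-0.5,"dp":[0,0,0.02],"yaw":0},{"hand":-0.5,"dp":[0,0,0.04],"yaw":0},{"hand":-0.5,"dp":[0,0,0.06],"yaw":0},{"hand":-0.5,"dp":[0,0,0.09],"yaw":0},{"hand":-0.5,"dp":[0,0,0.12],"yaw":0},{"hand":-0.5,"dp":[0,0,0.14],"yaw":0},{"hand":-0.5,"dp":[0,0,0.14],"yaw":0},{"hand":-0.5,"dp":[0,0,0.14],"yaw":0}]'
```

```text
t: 40.77
tool_pos: [0.6761, 0.0898, 0.1359]
ee_rot: [-0.001, 0.679, 0.734, -0.001]
force: [-0.0, -1.4, -0.3]
grip_width: 0.0425
t: 41.43
tool_pos: [0.6776, 0.0909, 0.1257]
ee_rot: [0.0, 0.679, 0.734, 0.0]
force: [-1.6, 0.6, 5.5]
grip_width: 0.0428
```

At the floor again: z 0.1257, the same as the previous cup. Releasing and heading for the last cup.

```bash
python3 -m jog '[{"hand":-0.5,"dp":[0,0,0],"yaw":0},{"hand":-0.3,"dp":[0,0,0],"yaw":0},{"hand":0.1,"dp":[0,0,0],"yaw":0},{"hand":0.35,"dp":[0,0,0],"yaw":0},{"hand":0.35,"dp":[0,0,0],"yaw":0},{"hand":0.35,"dp":[0,0,-0.15],"yaw":0},{"hand":0.35,"dp":[0,0,-0.4],"yaw":0},{"hand":0.35,"dp":[0,0,-0.7],"yaw":0}]'
python3 -m jog '[{"hand":0.4,"dp":[0,0,-0.2],"yaw":0},{"hand":0.4,"dp":[0,0,-0.35],"yaw":0},{"hand":0.4,"dp":[-0.1,-0.06,-0.4],"yaw":0},{"hand":0.4,"dp":[-0.25,-0.15,-0.4],"yaw":0},{"hand":0.4,"dp":[-0.43,-0.26,-0.4],"yaw":0},{"hand":0.4,"dp":[-0.62,-0.37,-0.4],"yaw":0},{"hand":0.4,"dp":[-0.81,-0.48,-0.4],"yaw":0},{"hand":0.4,"dp":[-1,-0.6,-0.4],"yaw":0}]'
python3 -m jog '[{"hand":0.4,"dp":[-0.13,-0.08,0],"yaw":0},{"hand":0.4,"dp":[-0.26,-0.16,0],"yaw":0},{"hand":0.4,"dp":[-0.39,-0.24,0],"yaw":0},{"hand":0.4,"dp":[-0.52,-0.32,0],"yaw":0},{"hand":0.4,"dp":[-0.65,-0.4,0],"yaw":0},{"hand":0.4,"dp":[-0.77,-0.48,0],"yaw":0},{"hand":0.4,"dp":[-0.89,-0.56,0],"yaw":0},{"hand":0.4,"dp":[-1,-0.65,0],"yaw":0}]'
python3 -m jog '[{"hand":0.4,"dp":[-0.13,-0.08,0],"yaw":0},{"hand":0.4,"dp":[-0.26,-0.16,0],"yaw":0},{"hand":0.4,"dp":[-0.39,-0.24,0],"yaw":0},{"hand":0.4,"dp":[-0.52,-0.32,0],"yaw":0},{"hand":0.4,"dp":[-0.65,-0.4,0],"yaw":0},{"hand":0.4,"dp":[-0.77,-0.48,0],"yaw":0},{"hand":0.4,"dp":[-0.89,-0.56,0],"yaw":0},{"hand":0.4,"dp":[-1,-0.65,0],"yaw":0}]'
python3 - <<'E'
from h import *
p=r.get_image("side"); cv2.imwrite("pics/s15.png",cv2.resize(p["img"][130:350,270:420],None,fx=2.7,fy=2.7,interpolation=cv2.INTER_CUBIC))
q=r.get_image("top"); cv2.imwrite("pics/t15.png",cv2.resize(q["img"][110:270,190:480],None,fx=2.7,fy=2.7,interpolation=cv2.INTER_CUBIC))
need([.431,-.3618,.23],94.43)
E
```

```text
t: 42.1
tool_pos: [0.676, 0.0908, 0.1926]
ee_rot: [-0.002, 0.679, 0.734, -0.002]
force: [1.4, 0.1, 0.0]
grip_width: 0.0577
t: 42.77
tool_pos: [0.6241, -0.015, 0.2333]
ee_rot: [-0.001, 0.679, 0.734, -0.001]
force: [0.4, -0.8, -0.6]
grip_width: 0.0598
t: 43.43
tool_pos: [0.568, -0.1196, 0.2345]
ee_rot: [0.0, 0.679, 0.734, 0.0]
force: [0.7, -0.3, -0.5]
grip_width: 0.0593
t: 44.1
tool_pos: [0.5109, -0.2243, 0.2346]
ee_rot: [0.0, 0.679, 0.734, 0.0]
force: [-0.2, 0.3, -0.0]
grip_width: 0.0602
t 44.20 tcp [ 0.5104 -0.2251  0.2346] phi 94.39  dp(units of .1m) [-1.302 -0.896  0.047] yaw -0.000 q6 -0.69 grip 0.0596 F [ 0.6  1.1 -0.1]
```

View pics/s15.png

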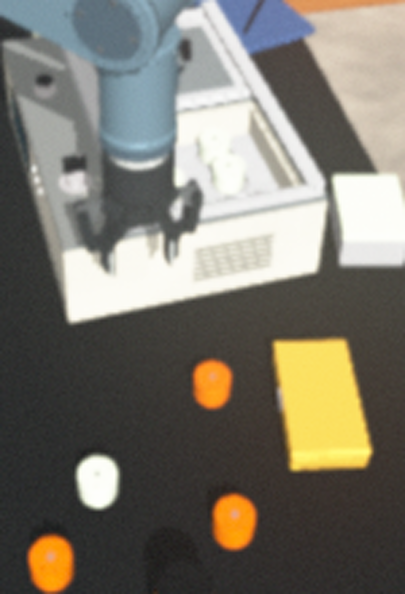

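View pics/t15.png

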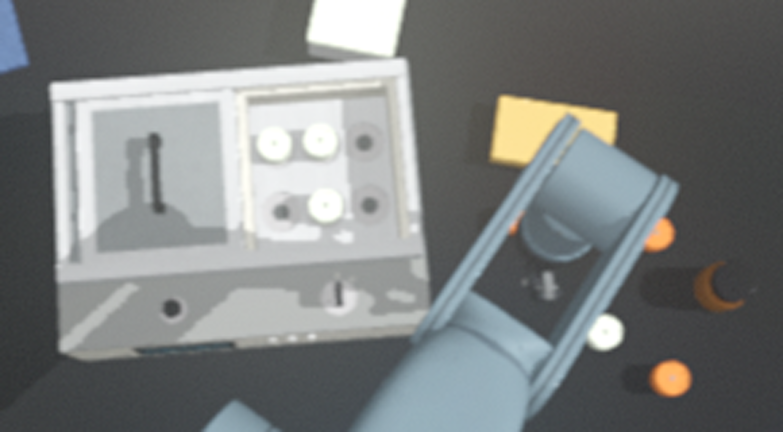

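Three cups are in wells 2, 5 and 6, and the last white cup is at zoomed side (98,481).

```bash
python3 -m jog '[{"hand":0.4,"dp":[-0.13,-0.09,0],"yaw":0},{"hand":0.4,"dp":[-0.26,-0.18,0],"yaw":0},{"hand":0.4,"dp":[-0.39,-0.27,0],"yaw":0},{"hand":0.4,"dp":[-0.52,-0.36,0],"yaw":0},{"hand":0.4,"dp":[-0.65,-0.45,0],"yaw":0},{"hand":0.4,"dp":[-0.77,-0.54,0],"yaw":0},{"hand":0.4,"dp":[-0.89,-0.62,0],"yaw":0},{"hand":0.4,"dp":[-1,-0.7,0],"yaw":0}]'
python3 -m jog '[{"hand":0.4,"dp":[-0.1,-0.07,0.06],"yaw":0},{"hand":0.4,"dp":[-0.2,-0.13,0.18],"yaw":0},{"hand":0.4,"dp":[-0.27,-0.18,0.32],"yaw":0},{"hand":0.4,"dp":[-0.3,-0.195,0.48],"yaw":0},{"hand":0.4,"dp":[-0.3,-0.195,0.64],"yaw":0},{"hand":0.4,"dp":[-0.3,-0.195,0.8],"yaw":0},{"hand":0.4,"dp":[-0.3,-0.195,0.9],"yaw":0},{"hand":0.4,"dp":[-0.3,-0.195,0.95],"yaw":0}]'
python3 - <<'E'
from h import *
for i in range(3): p=r.get_image("side")
cv2.imwrite("pics/s16.png",cv2.resize(p["img"][210:350,250:430],None,fx=4,fy=4,interpolation=cv2.INTER_CUBIC))
need([.431,-.3618,.03],94.43)
E
```

```text
t: 44.87
tool_pos: [0.4495, -0.3288, 0.2346]
ee_rot: [0.0, 0.679, 0.735, 0.0]
force: [0.3, 1.0, -0.7]
grip_width: 0.0597
t: 45.53
tool_pos: [0.432, -0.3591, 0.1377]
ee_rot: [-0.001, 0.679, 0.734, 0.0]
force: [-0.8, -0.6, 0.8]
grip_width: 0.0601
t 45.68 tcp [ 0.4328 -0.3599  0.1396] phi 94.53  dp(units of .1m) [-0.018 -0.019  1.096] yaw 0.001 q6 -0.97 grip 0.0598 F [0.9 0.9 0.8]
```

View pics/s16.png

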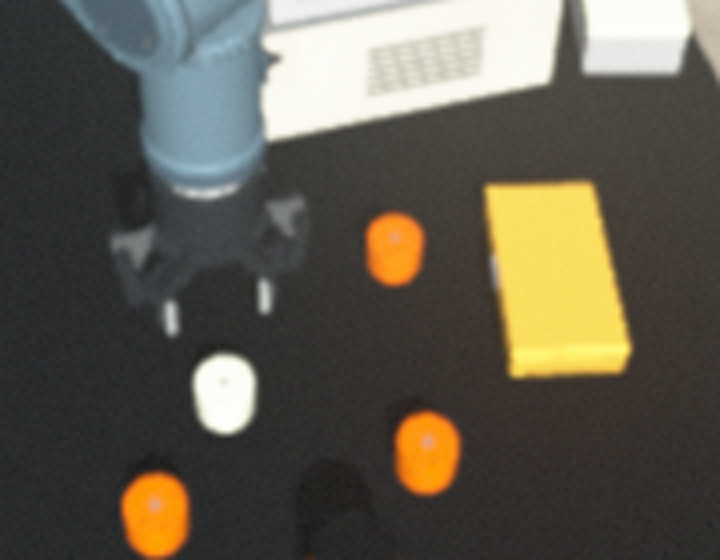

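The jaws straddle the last cup at zoomed (225,393). Descending.

```bash
python3 -m jog '[{"hand":0.35,"dp":[-0.01,-0.01,0.12],"yaw":0},{"hand":0.35,"dp":[-0.015,-0.015,0.26],"yaw":0},{"hand":0.35,"dp":[-0.015,-0.015,0.4],"yaw":0},{"hand":0.35,"dp":[-0.015,-0.015,0.55],"yaw":0},{"hand":0.35,"dp":[-0.015,-0.015,0.7],"yaw":0},{"hand":0.35,"dp":[-0.015,-0.015,0.84],"yaw":0},{"hand":0.35,"dp":[-0.015,-0.015,0.94],"yaw":0},{"hand":0.35,"dp":[-0.015,-0.015,1],"yaw":0}]'
python3 -m jog '[{"hand":0.35,"dp":[0,0,0.03],"yaw":0},{"hand":0.35,"dp":[0,0,0.06],"yaw":0},{"hand":0.35,"dp":[0,0,0.06],"yaw":0},{"hand":0.2,"dp":[0,0,0.06],"yaw":0},{"hand":-0.1,"dp":[0,0,0.06],"yaw":0},{"hand":-0.5,"dp":[0,0,0.06],"yaw":0},{"hand":-0.5,"dp":[0,0,0.06],"yaw":0},{"hand":-0.5,"dp":[0,0,0.06],"yaw":0}]' 40
python3 -c "
from h import *
need([.431,-.3618,.03],94.43)"
python3 -m jog '[{"hand":-0.5,"dp":[0,0,-0.06],"yaw":0},{"hand":-0.5,"dp":[0,0,-0.15],"yaw":0},{"hand":-0.5,"dp":[0,0,-0.27],"yaw":0},{"hand":-0.5,"dp":[0,0,-0.4],"yaw":0},{"hand":-0.5,"dp":[0.05,0.03,-0.55],"yaw":0},{"hand":-0.5,"dp":[0.12,0.07,-0.7],"yaw":0},{"hand":-0.5,"dp":[0.2,0.11,-0.85],"yaw":0},{"hand":-0.5,"dp":[0.3,0.16,-1],"yaw":0}]'
python3 - <<'E'
from h import *
need([.5897,.0847,.125],94.43)
p=r.get_image("side"); cv2.imwrite("pics/s17.png",cv2.resize(p["img"][180:350,250:430],None,fx=3.5,fy=3.5,interpolation=cv2.INTER_CUBIC))
E
```

```text
t: 46.35
tool_pos: [0.4314, -0.3616, 0.0393]
ee_rot: [0.0, 0.679, 0.735, 0.0]
force: [-0.7, 0.3, 0.6]
grip_width: 0.0574
t: 47.02
tool_pos: [0.4318, -0.3621, 0.0346]
ee_rot: [0.001, 0.679, 0.734, -0.0]
force: [-0.0, -0.3, 5.7]
grip_width: 0.0429
t 47.02 tcp [ 0.4318 -0.3621  0.0346] phi 94.52  dp(units of .1m) [ 0.003 -0.007  0.045] yaw 0.001 q6 -0.97 grip 0.0429 F [-0.  -0.3  5.7]
t: 47.68
tool_pos: [0.4447, -0.3303, 0.1349]
ee_rot: [0.0, 0.679, 0.734, -0.0]
force: [-0.2, -0.1, -1.1]
grip_width: 0.0426
t 47.68 tcp [ 0.4447 -0.3303  0.1349] phi 94.48  dp(units of .1m) [4.024 1.77  0.098] yaw 0.001 q6 -0.92 grip 0.0426 F [-0.2 -0.1 -1.1]
```

View pics/s17.png

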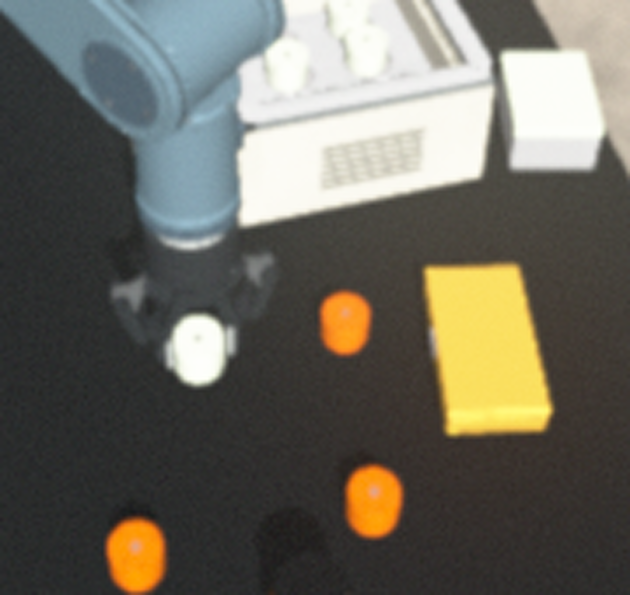

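```bash
python3 -m jog '[{"hand":-0.5,"dp":[0.13,0.06,-0.13],"yaw":0},{"hand":-0.5,"dp":[0.26,0.12,-0.26],"yaw":0},{"hand":-0.5,"dp":[0.39,0.18,-0.39],"yaw":0},{"hand":-0.5,"dp":[0.52,0.24,-0.52],"yaw":0},{"hand":-0.5,"dp":[0.65,0.3,-0.65],"yaw":0},{"hand":-0.5,"dp":[0.77,0.35,-0.78],"yaw":0},{"hand":-0.5,"dp":[0.89,0.4,-0.9],"yaw":0},{"hand":-0.5,"dp":[1,0.45,-1],"yaw":0}]'
python3 -m jog '[{"hand":-0.5,"dp":[0.13,0.06,0],"yaw":0},{"hand":-0.5,"dp":[0.26,0.12,0],"yaw":0},{"hand":-0.5,"dp":[0.39,0.18,0],"yaw":0},{"hand":-0.5,"dp":[0.52,0.24,0],"yaw":0},{"hand":-0.5,"dp":[0.65,0.3,0],"yaw":0},{"hand":-0.5,"dp":[0.77,0.35,0],"yaw":0},{"hand":-0.5,"dp":[0.89,0.4,0],"yaw":0},{"hand":-0.5,"dp":[1,0.45,0],"yaw":0}]'
python3 -m jog '[{"hand":-0.5,"dp":[0.13,0.06,0],"yaw":0},{"hand":-0.5,"dp":[0.26,0.12,0],"yaw":0},{"hand":-0.5,"dp":[0.39,0.18,0],"yaw":0},{"hand":-0.5,"dp":[0.52,0.24,0],"yaw":0},{"hand":-0.5,"dp":[0.65,0.3,0],"yaw":0},{"hand":-0.5,"dp":[0.77,0.35,0],"yaw":0},{"hand":-0.5,"dp":[0.89,0.4,0],"yaw":0},{"hand":-0.5,"dp":[1,0.45,0],"yaw":0}]'
python3 -c "
from h import *
need([.5897,.0847,.125],94.43)"
```

```text
t: 48.4
tool_pos: [0.4819, -0.2265, 0.2345]
ee_rot: [0.0, 0.679, 0.734, -0.0]
force: [0.7, -0.6, -0.6]
grip_width: 0.0428
t: 49.07
tool_pos: [0.519, -0.1229, 0.2335]
ee_rot: [-0.0, 0.679, 0.734, -0.0]
force: [0.0, -0.6, -1.2]
grip_width: 0.0426
t: 49.73
tool_pos: [0.5561, -0.0195, 0.2335]
ee_rot: [-0.0, 0.679, 0.734, -0.0]
force: [0.4, -0.5, -0.7]
grip_width: 0.043
t 49.73 tcp [ 0.5561 -0.0195  0.2335] phi 94.53  dp(units of .1m) [1.012 0.418 1.085] yaw 0.001 q6 -0.31 grip 0.0430 F [ 0.4 -0.5 -0.7]
```

```bash
python3 -m jog '[{"hand":-0.5,"dp":[0.14,0.06,0],"yaw":0},{"hand":-0.5,"dp":[0.3,0.13,0],"yaw":0},{"hand":-0.5,"dp":[0.46,0.2,0],"yaw":0},{"hand":-0.5,"dp":[0.62,0.27,0],"yaw":0},{"hand":-0.5,"dp":[0.78,0.33,0],"yaw":0},{"hand":-0.5,"dp":[0.92,0.39,0],"yaw":0},{"hand":-0.5,"dp":[1,0.42,0],"yaw":0},{"hand":-0.5,"dp":[1,0.42,0],"yaw":0}]'
python3 - <<'E'
from h import *
need([.5897,.0847,.125],94.43)
p=r.get_image("side"); p=r.get_image("side")
need([.5897,.0847,.125],94.43)
E
```

```text
t: 50.4
tool_pos: [0.5901, 0.0842, 0.2334]
ee_rot: [-0.0, 0.678, 0.735, 0.0]
force: [-0.1, -0.5, -1.0]
grip_width: 0.0426
t 50.40 tcp [0.5901 0.0842 0.2334] phi 94.63  dp(units of .1m) [ 0.004 -0.003  1.084] yaw 0.002 q6 -0.13 grip 0.0426 F [-0.1 -0.5 -1. ]
t 50.50 tcp [0.5897 0.0824 0.2334] phi 94.56  dp(units of .1m) [0.024 0.003 1.084] yaw 0.001 q6 -0.13 grip 0.0427 F [-0.5  0.3 -1.5]
```

```bash
python3 -m jog '[{"hand":-0.5,"dp":[0.01,0,0.12],"yaw":0},{"hand":-0.5,"dp":[0.015,0,0.26],"yaw":0},{"hand":-0.5,"dp":[0.015,0,0.4],"yaw":0},{"hand":-0.5,"dp":[0.015,0,0.54],"yaw":0},{"hand":-0.5,"dp":[0.015,0,0.68],"yaw":0},{"hand":-0.5,"dp":[0.015,0,0.82],"yaw":0},{"hand":-0.5,"dp":[0.015,0,0.92],"yaw":0},{"hand":-0.5,"dp":[0.015,0,0.96],"yaw":0}]'
python3 -m jog '[{"hand":-0.5,"dp":[0,0,0.02],"yaw":0},{"hand":-0.5,"dp":[0,0,0.04],"yaw":0},{"hand":-0.5,"dp":[0,0,0.06],"yaw":0},{"hand":-0.5,"dp":[0,0,0.09],"yaw":0},{"hand":-0.5,"dp":[0,0,0.12],"yaw":0},{"hand":-0.5,"dp":[0,0,0.135],"yaw":0},{"hand":-0.5,"dp":[0,0,0.135],"yaw":0},{"hand":-0.5,"dp":[0,0,0.135],"yaw":0}]'
```

```text
t: 51.17
tool_pos: [0.5887, 0.0829, 0.136]
ee_rot: [-0.001, 0.679, 0.734, -0.001]
force: [0.5, -0.7, -0.1]
grip_width: 0.043
t: 51.83
tool_pos: [0.5898, 0.0839, 0.1246]
ee_rot: [0.0, 0.679, 0.734, 0.0]
force: [-1.8, 0.7, 2.9]
grip_width: 0.0424
```

Seated at z 0.1246. I'll release, rise and turn toward the hatch bar.

```bash
python3 -m jog '[{"hand":-0.5,"dp":[0,0,0],"yaw":0},{"hand":-0.3,"dp":[0,0,0],"yaw":0},{"hand":0.1,"dp":[0,0,0],"yaw":0},{"hand":0.35,"dp":[0,0,0],"yaw":0},{"hand":0.35,"dp":[0,0,0],"yaw":0},{"hand":0.35,"dp":[0,0,-0.15],"yaw":0},{"hand":0.35,"dp":[0,0,-0.4],"yaw":0},{"hand":0.35,"dp":[0,0,-0.7],"yaw":0}]'
python3 -m jog '[{"hand":0.4,"dp":[0,0,-0.25],"yaw":0},{"hand":0.4,"dp":[0,0,-0.5],"yaw":0},{"hand":0.4,"dp":[0.1,0.02,-0.6],"yaw":0.07},{"hand":0.4,"dp":[0.25,0.06,-0.6],"yaw":0.14},{"hand":0.4,"dp":[0.43,0.1,-0.6],"yaw":0.21},{"hand":0.4,"dp":[0.62,0.16,-0.6],"yaw":0.28},{"hand":0.4,"dp":[0.81,0.2,-0.6],"yaw":0.35},{"hand":0.4,"dp":[1,0.25,-0.6],"yaw":0.42}]'
python3 -c "
from h import *
need([.6194,.2370,.25],4.4)"
```

```text
t: 52.5
tool_pos: [0.5881, 0.0838, 0.1925]
ee_rot: [-0.002, 0.679, 0.734, -0.002]
force: [0.9, -0.7, 0.2]
grip_width: 0.0578
t: 53.17
tool_pos: [0.6064, 0.1862, 0.2536]
ee_rot: [-0.0, 0.881, 0.472, -0.001]
force: [-0.1, -0.4, 0.5]
grip_width: 0.0597
t 53.17 tcp [0.6064 0.1862 0.2536] phi 56.39  dp(units of .1m) [ 0.495 -0.173  0.036] yaw 0.578 q6 0.71 grip 0.0597 F [-0.1 -0.4  0.5]
```

```bash
python3 -m jog '[{"hand":0.4,"dp":[0.1,-0.03,0],"yaw":0.07},{"hand":0.4,"dp":[0.2,-0.06,0],"yaw":0.14},{"hand":0.4,"dp":[0.3,-0.1,0],"yaw":0.22},{"hand":0.4,"dp":[0.4,-0.14,0],"yaw":0.3},{"hand":0.4,"dp":[0.495,-0.173,0],"yaw":0.38},{"hand":0.4,"dp":[0.495,-0.173,0],"yaw":0.45},{"hand":0.4,"dp":[0.495,-0.173,0],"yaw":0.52},{"hand":0.4,"dp":[0.495,-0.173,0],"yaw":0.575}]'
python3 - <<'E'
from h import *
np.set_printoptions(precision=4,suppress=True)
p=r.get_image("side"); cv2.imwrite("pics/s18.png",cv2.resize(p["img"][100:350,250:430],None,fx=2.4,fy=2.4,interpolation=cv2.INTER_CUBIC))
q=r.get_image("top"); cv2.imwrite("pics/t18.png",cv2.resize(q["img"][110:270,190:480],None,fx=2.7,fy=2.7,interpolation=cv2.INTER_CUBIC))
need([.6194,.2370,.25],4.4)
f,R,t=cam(q); v,u=np.mgrid[0:400,0:640]; D=q["depth"]
W=(np.stack([(u-q["cx"])/f,(v-q["cy"])/f,np.ones_like(u)],-1)*D[...,None]-t)@R
m=(W[...,2]>.11)&(W[...,2]<.14)&(W[...,0]>.54)&(W[...,0]<.73)&(W[...,1]>-.07)&(W[...,1]<.13)
n,l,s,c=cv2.connectedComponentsWithStats(m.astype(np.uint8))
for i in range(1,n):
    if s[i,4]>30: print(s[i,4],np.median(W[l==i],0))
E
```

```text
t: 53.83
tool_pos: [0.619, 0.2366, 0.2533]
ee_rot: [0.0, 0.999, 0.041, -0.001]
force: [0.4, -0.6, 0.2]
grip_width: 0.0597
t 53.93 tcp [0.6191 0.2364 0.2535] phi 4.93  dp(units of .1m) [ 0.003 -0.006  0.035] yaw 0.006 q6 1.68 grip 0.0597 F [ 0.2 -0.  -0.1]
127 [0.671  0.0921 0.1237]
121 [0.6751 0.0343 0.1235]
125 [0.5833 0.0872 0.1241]
122 [0.5872 0.0235 0.1236]
```

View pics/t18.png

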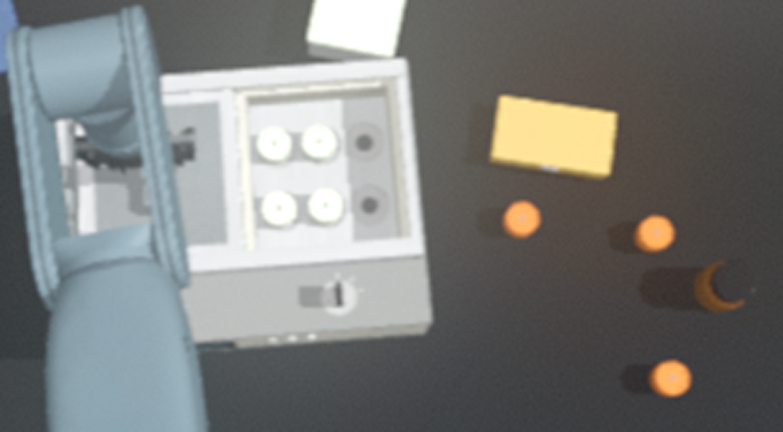

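View pics/s18.png

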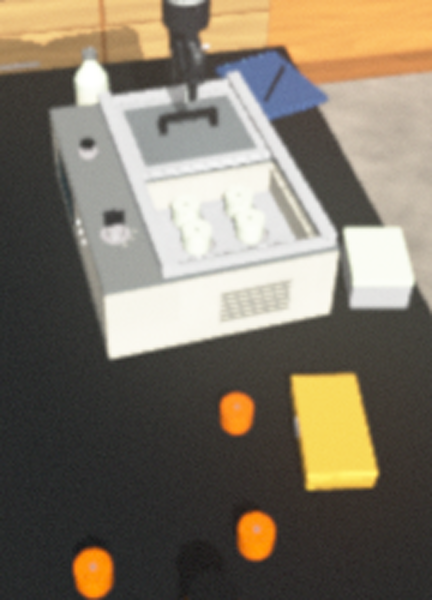

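All four cups are down in wells 2, 3, 5 and 6, with cup tops at 0.124 against 0.126 expected, and only orange look-alikes remain on the bench. Now gripping the hatch bar.

```bash
python3 -m jog '[{"hand":0.4,"dp":[0,0,0.08],"yaw":0.006},{"hand":0.4,"dp":[0,0,0.18],"yaw":0.006},{"hand":0.4,"dp":[0,0,0.28],"yaw":0.006},{"hand":0.4,"dp":[0,0,0.38],"yaw":0.006},{"hand":0.4,"dp":[0,0,0.48],"yaw":0.006},{"hand":0.4,"dp":[0,0,0.56],"yaw":0.006},{"hand":0.4,"dp":[0,0,0.595],"yaw":0.006},{"hand":0.4,"dp":[0,0,0.595],"yaw":0.006}]'
python3 -m jog '[{"hand":0.1,"dp":[0,0,0],"yaw":0},{"hand":-0.2,"dp":[0,0,0],"yaw":0},{"hand":-0.5,"dp":[0,0,0],"yaw":0},{"hand":-0.7,"dp":[0,0,0],"yaw":0},{"hand":-1,"dp":[0,0,0],"yaw":0},{"hand":-1,"dp":[0,0,0],"yaw":0},{"hand":-1,"dp":[0,0,0],"yaw":0},{"hand":-1,"dp":[0,0,0],"yaw":0}]' 80
python3 -c "
from h import *
need([.635,.0245,.193],4.4)"
```

```text
t: 54.6
tool_pos: [0.6188, 0.2363, 0.193]
ee_rot: [0.0, 0.999, 0.039, -0.001]
force: [-0.2, -0.5, 0.1]
grip_width: 0.0596
t: 55.27
tool_pos: [0.6198, 0.2366, 0.1956]
ee_rot: [-0.0, 0.999, 0.039, 0.001]
force: [-0.8, 0.2, 6.4]
grip_width: 0.0103
t 55.27 tcp [0.6198 0.2366 0.1956] phi 4.44  dp(units of .1m) [-0.012  2.127  0.025] yaw 0.000 q6 1.69 grip 0.0103 F [-0.8  0.2  6.4]
```

```bash
python3 -m jog '[{"hand":-1,"dp":[0,0,-0.02],"yaw":0},{"hand":-1,"dp":[0,0,-0.04],"yaw":0},{"hand":-1,"dp":[0,0,-0.06],"yaw":0},{"hand":-1,"dp":[0,0,-0.07],"yaw":0},{"hand":-1,"dp":[0,0,-0.07],"yaw":0},{"hand":-1,"dp":[0,0,-0.07],"yaw":0},{"hand":-1,"dp":[0,0,-0.07],"yaw":0},{"hand":-1,"dp":[0,0,-0.07],"yaw":0}]'
python3 -c "
from h import *
need([.635,.0247,.193],4.4)"
```

```text
t: 55.93
tool_pos: [0.6193, 0.2363, 0.2013]
ee_rot: [0.0, 0.999, 0.039, -0.0]
force: [0.6, -0.7, -8.1]
grip_width: 0.0103
t 55.93 tcp [0.6193 0.2363 0.2013] phi 4.42  dp(units of .1m) [-0.007  2.122  0.083] yaw 0.000 q6 1.69 grip 0.0103 F [ 0.6 -0.7 -8.1]
```

```bash
python3 -m jog '[{"hand":-1,"dp":[0,0.08,0],"yaw":0},{"hand":-1,"dp":[0,0.2,0],"yaw":0},{"hand":-1,"dp":[0,0.33,0],"yaw":0},{"hand":-1,"dp":[0,0.46,0],"yaw":0},{"hand":-1,"dp":[0,0.6,0],"yaw":0},{"hand":-1,"dp":[0,0.73,0],"yaw":0},{"hand":-1,"dp":[0,0.87,0],"yaw":0},{"hand":-1,"dp":[0,1,0],"yaw":0}]'
python3 -m jog '[{"hand":-1,"dp":[0,0.13,0],"yaw":0},{"hand":-1,"dp":[0,0.26,0],"yaw":0},{"hand":-1,"dp":[0,0.39,0],"yaw":0},{"hand":-1,"dp":[0,0.52,0],"yaw":0},{"hand":-1,"dp":[0,0.65,0],"yaw":0},{"hand":-1,"dp":[0,0.77,0],"yaw":0},{"hand":-1,"dp":[0,0.9,0],"yaw":0},{"hand":-1,"dp":[0,1,0],"yaw":0}]'
python3 -m jog '[{"hand":-1,"dp":[0,0.05,0],"yaw":0},{"hand":-1,"dp":[0,0.1,0],"yaw":0},{"hand":-1,"dp":[0,0.122,0],"yaw":0},{"hand":-1,"dp":[0,0.122,0],"yaw":0},{"hand":-1,"dp":[0,0.122,0],"yaw":0},{"hand":-1,"dp":[0,0.122,0],"yaw":0},{"hand":-1,"dp":[0,0.122,0],"yaw":0},{"hand":-1,"dp":[0,0.122,0],"yaw":0}]'
python3 -c "
from h import *
need([.635,.0247,.1865],4.4)"
```

```text
t: 56.6
tool_pos: [0.6273, 0.1347, 0.2017]
ee_rot: [0.0, 0.999, 0.038, 0.0]
force: [0.8, -0.4, -8.0]
grip_width: 0.0102
t: 57.27
tool_pos: [0.635, 0.0353, 0.2016]
ee_rot: [0.0, 0.999, 0.038, 0.0]
force: [0.7, -0.1, -7.2]
grip_width: 0.0103
t: 57.93
tool_pos: [0.6358, 0.0252, 0.2016]
ee_rot: [-0.0, 0.999, 0.039, -0.0]
force: [0.4, -0.6, -7.4]
grip_width: 0.01
t 57.93 tcp [0.6358 0.0252 0.2016] phi 4.46  dp(units of .1m) [-0.008  0.005  0.151] yaw 0.001 q6 1.36 grip 0.0100 F [ 0.4 -0.6 -7.4]
```

```bash
python3 -m jog '[{"hand":-1,"dp":[0,0.003,0.03],"yaw":0},{"hand":-1,"dp":[0,0.003,0.06],"yaw":0},{"hand":-1,"dp":[0,0.003,0.09],"yaw":0},{"hand":-1,"dp":[0,0.003,0.11],"yaw":0},{"hand":-1,"dp":[0,0.003,0.13],"yaw":0},{"hand":-1,"dp":[0,0.003,0.14],"yaw":0},{"hand":-1,"dp":[0,0.003,0.14],"yaw":0},{"hand":-1,"dp":[0,0.003,0.14],"yaw":0}]'
python3 - <<'E'
from h import *
need([.635,.0247,.1865],4.4)
p=r.get_image("side"); cv2.imwrite("pics/s19.png",cv2.resize(p["img"][110:250,250:430],None,fx=4,fy=4,interpolation=cv2.INTER_CUBIC))
E
```

```text
t: 58.6
tool_pos: [0.6359, 0.0245, 0.1877]
ee_rot: [0.0, 0.999, 0.039, 0.0]
force: [-0.2, 0.3, -6.5]
grip_width: 0.0109
t 58.60 tcp [0.6359 0.0245 0.1877] phi 4.43  dp(units of .1m) [-0.009 -0.003  0.012] yaw 0.000 q6 1.36 grip 0.0109 F [-0.2  0.3 -6.5]
```

View pics/s19.png

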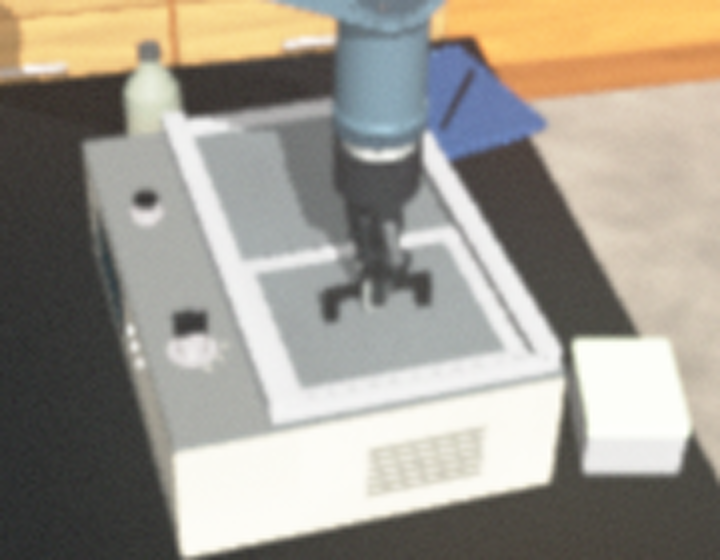

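```bash
python3 -m jog '[{"hand":-1,"dp":[0,0,0.005],"yaw":0},{"hand":-1,"dp":[0,0,0.01],"yaw":0},{"hand":-1,"dp":[0,0,0.015],"yaw":0},{"hand":-1,"dp":[0,0,0.02],"yaw":0},{"hand":-1,"dp":[0,0,0.02],"yaw":0},{"hand":-1,"dp":[0,0,0.02],"yaw":0},{"hand":-1,"dp":[0,0,0.02],"yaw":0},{"hand":-1,"dp":[0,0,0.02],"yaw":0}]'
```

```text
t: 59.32
tool_pos: [0.636, 0.0245, 0.1875]
ee_rot: [0.0, 0.999, 0.039, 0.001]
force: [-4.8, 0.0, 6.2]
grip_width: 0.0103
```

Contact at z 0.1875 where 0.1876 was expected, so it's home. Releasing and moving to the plunger side.

```bash
python3 -m jog '[{"hand":-0.7,"dp":[0,0,0],"yaw":0},{"hand":-0.3,"dp":[0,0,0],"yaw":0},{"hand":0.1,"dp":[0,0,0],"yaw":0},{"hand":0.1,"dp":[0,0,0],"yaw":0},{"hand":0.1,"dp":[0,0,-0.05],"yaw":0},{"hand":0.1,"dp":[0,0,-0.2],"yaw":0},{"hand":0.1,"dp":[0,0,-0.4],"yaw":0},{"hand":0.1,"dp":[0,0,-0.6],"yaw":0}]'
python3 -m jog '[{"hand":-1,"dp":[-0.12,-0.12,-0.1],"yaw":0},{"hand":-1,"dp":[-0.25,-0.25,-0.1],"yaw":0},{"hand":-1,"dp":[-0.38,-0.38,-0.1],"yaw":0},{"hand":-1,"dp":[-0.51,-0.51,-0.1],"yaw":0},{"hand":-1,"dp":[-0.64,-0.64,-0.1],"yaw":0},{"hand":-1,"dp":[-0.76,-0.76,-0.1],"yaw":0},{"hand":-1,"dp":[-0.88,-0.88,-0.1],"yaw":0},{"hand":-1,"dp":[-1,-1,-0.1],"yaw":0}]'
python3 - <<'E'
from h import *
np.set_printoptions(precision=4,suppress=True)
need([.4475,.2145,.25],4.4)
for n in("side","top"):
    p=r.get_image(n); cv2.imwrite(f"pics/{n}20.png",p["img"])
    f,R,t=cam(p); v,u=np.mgrid[0:400,0:640]; D=p["depth"]
    W=(np.stack([(u-p["cx"])/f,(v-p["cy"])/f,np.ones_like(u)],-1)*D[...,None]-t)@R; W0=np.load(f"W_{n}.npy")
    for nm,(x0,x1,y0,y1) in {"plateR":(.56,.71,-.05,0),"rear":(.69,.72,-.04,.1),"deckL":(.58,.7,.2,.3)}.items():
        for w,l in((W0,"before"),(W,"now")):
            m=(w[...,0]>x0)&(w[...,0]<x1)&(w[...,1]>y0)&(w[...,1]<y1)&(w[...,2]>.1)&(w[...,2]<.17); print(n,nm,l,m.sum(),np.median(w[m][:,2]) if m.sum() else None)
E
```

```text
t: 59.98
tool_pos: [0.6357, 0.0245, 0.246]
ee_rot: [-0.0, 0.999, 0.039, -0.001]
force: [0.2, 0.2, -0.7]
grip_width: 0.0469
t: 60.65
tool_pos: [0.5279, 0.117, 0.2561]
ee_rot: [-0.0, 0.999, 0.039, 0.0]
force: [-0.6, -0.1, -0.8]
grip_width: -0.0001
t 60.65 tcp [0.5279 0.117  0.2561] phi 4.42  dp(units of .1m) [-0.727 -1.034  0.06 ] yaw 0.000 q6 1.51 grip -0.0001 F [-0.6 -0.1 -0.8]
side plateR before 388 0.15265951204475187
side plateR now 389 0.15265956422986085
side rear before 182 0.1527367986495899
side rear now 183 0.15272062414760323
side deckL before 412 0.15007898983831947
side deckL now 411 0.15042888155939269
top plateR before 579 0.15147067546130027
top plateR now 579 0.15141342607651737
top rear before 315 0.1510588044908954
top rear now 294 0.15138044410782342
top deckL before 935 0.14904266479765263
top deckL now 297 0.14885273955697662
```

View pics/side20.png

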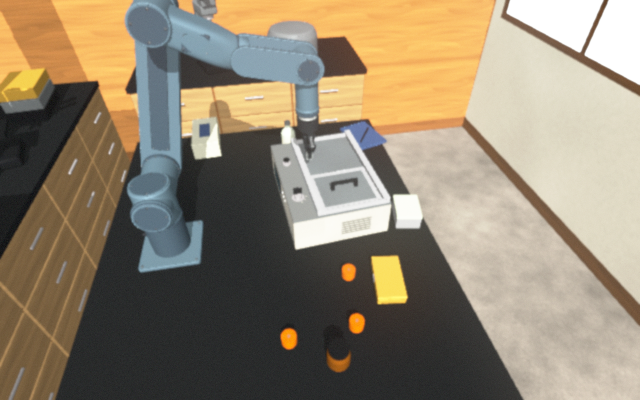

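View pics/top20.png

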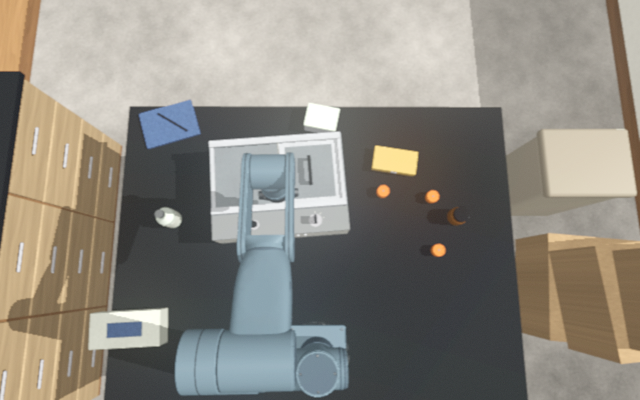

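Hatch plate heights match the start exactly, so it's home. Moving the shut gripper over the plunger at about (0.448,0.2145).

```bash
python3 -m jog '[{"hand":-1,"dp":[-0.1,-0.14,0],"yaw":0},{"hand":-1,"dp":[-0.2,-0.28,0],"yaw":0},{"hand":-1,"dp":[-0.31,-0.43,0],"yaw":0},{"hand":-1,"dp":[-0.42,-0.58,0],"yaw":0},{"hand":-1,"dp":[-0.53,-0.73,0],"yaw":0},{"hand":-1,"dp":[-0.64,-0.88,0],"yaw":0},{"hand":-1,"dp":[-0.73,-1,0],"yaw":0},{"hand":-1,"dp":[-0.73,-1,0],"yaw":0}]' 30
python3 -m jog '[{"hand":-1,"dp":[0,-0.034,0.05],"yaw":0},{"hand":-1,"dp":[0,-0.034,0.1],"yaw":0},{"hand":-1,"dp":[0,-0.034,0.15],"yaw":0},{"hand":-1,"dp":[0,-0.034,0.2],"yaw":0},{"hand":-1,"dp":[0,-0.034,0.25],"yaw":0},{"hand":-1,"dp":[0,-0.034,0.3],"yaw":0},{"hand":-1,"dp":[0,-0.034,0.35],"yaw":0},{"hand":-1,"dp":[0,-0.034,0.38],"yaw":0}]'
python3 - <<'E'
from h import *
for i in range(3): p=r.get_image("side")
need([.4478,.2145,.1955],4.4)
print(proj(p,[.4478,.2145,.1735]))
cv2.imwrite("pics/s21.png",cv2.resize(p["img"][110:200,250:350],None,fx=6,fy=6,interpolation=cv2.INTER_CUBIC))
E
```

```text
t: 61.42
tool_pos: [0.4468, 0.212, 0.2559]
ee_rot: [-0.0, 0.999, 0.04, -0.0]
force: [0.1, -0.1, -0.3]
grip_width: -0.0
t: 62.08
tool_pos: [0.4475, 0.2137, 0.2167]
ee_rot: [0.0, 0.999, 0.038, -0.001]
force: [0.3, -0.1, -0.0]
grip_width: 0.0001
t 62.23 tcp [0.4476 0.2139 0.2173] phi 4.42  dp(units of .1m) [ 0.003 -0.006  0.218] yaw 0.000 q6 1.71 grip 0.0003 F [-0.2  0.6  0.2]
[285.57950229 159.07775094]
```

View pics/s21.png

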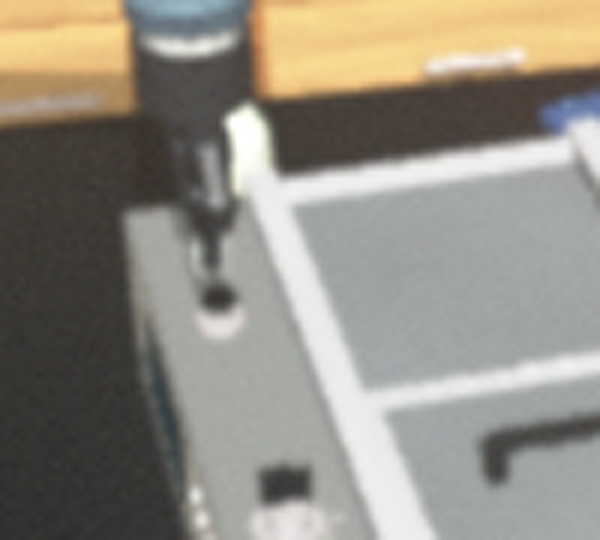

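The shut fingertips sit just above the plunger head, maybe 3 mm short in x. Pressing down slowly.

```bash
python3 -m jog '[{"hand":-1,"dp":[0.025,0,0.04],"yaw":0},{"hand":-1,"dp":[0.025,0,0.08],"yaw":0},{"hand":-1,"dp":[0.025,0,0.12],"yaw":0},{"hand":-1,"dp":[0.025,0,0.15],"yaw":0},{"hand":-1,"dp":[0.025,0,0.18],"yaw":0},{"hand":-1,"dp":[0.025,0,0.2],"yaw":0},{"hand":-1,"dp":[0.025,0,0.2],"yaw":0},{"hand":-1,"dp":[0.025,0,0.2],"yaw":0}]'
python3 -m jog '[{"hand":-1,"dp":[0,0,0.02],"yaw":0},{"hand":-1,"dp":[0,0,0.04],"yaw":0},{"hand":-1,"dp":[0,0,0.05],"yaw":0},{"hand":-1,"dp":[0,0,0.06],"yaw":0},{"hand":-1,"dp":[0,0,0.07],"yaw":0},{"hand":-1,"dp":[0,0,0.07],"yaw":0},{"hand":-1,"dp":[0,0,0.07],"yaw":0},{"hand":-1,"dp":[0,0,0.07],"yaw":0}]'
```

```text
t: 62.9
tool_pos: [0.4501, 0.2141, 0.1975]
ee_rot: [0.0, 0.999, 0.039, -0.0]
force: [0.4, 0.3, 0.0]
grip_width: -0.0002
t: 63.57
tool_pos: [0.4505, 0.2142, 0.1909]
ee_rot: [-0.0, 0.999, 0.039, 0.0]
force: [2.0, 0.9, 3.8]
grip_width: -0.0002
```

```bash
python3 -m jog '[{"hand":-1,"dp":[0,0,0.02],"yaw":0},{"hand":-1,"dp":[0,0,0.04],"yaw":0},{"hand":-1,"dp":[0,0,0.05],"yaw":0},{"hand":-1,"dp":[0,0,0.06],"yaw":0},{"hand":-1,"dp":[0,0,0.07],"yaw":0},{"hand":-1,"dp":[0,0,0.07],"yaw":0},{"hand":-1,"dp":[0,0,0.07],"yaw":0},{"hand":-1,"dp":[0,0,0.07],"yaw":0}]'
```

```text
t: 64.23
tool_pos: [0.4506, 0.2143, 0.1854]
ee_rot: [-0.0, 0.999, 0.039, 0.001]
force: [-3.5, -1.0, 17.8]
grip_width: 0.0002
```

17.8 N at 0.1854 is 10 mm past contact and well above the 6.5 N spring, so the plunger is fully in. I'll lift off and check it came out before going to the key.

```bash
python3 -m jog '[{"hand":-1,"dp":[0,0,0],"yaw":0},{"hand":-1,"dp":[0,0,-0.05],"yaw":0},{"hand":-1,"dp":[0,0,-0.12],"yaw":0},{"hand":-1,"dp":[0,0,-0.25],"yaw":0},{"hand":-1,"dp":[0,0,-0.4],"yaw":0},{"hand":-1,"dp":[0,0,-0.55],"yaw":0},{"hand":-1,"dp":[0,0.05,-0.65],"yaw":0},{"hand":-1,"dp":[0,0.15,-0.7],"yaw":0}]'
python3 -m jog '[{"hand":0.1,"dp":[0,0.13,0],"yaw":0},{"hand":0.1,"dp":[0,0.26,0],"yaw":0},{"hand":0.1,"dp":[0,0.39,0],"yaw":0},{"hand":0.1,"dp":[0,0.52,0],"yaw":0},{"hand":0.1,"dp":[0,0.65,0],"yaw":0},{"hand":0.1,"dp":[0,0.77,0],"yaw":0},{"hand":0.1,"dp":[0,0.89,0],"yaw":0},{"hand":0.1,"dp":[0,1,0],"yaw":0}]'
python3 - <<'E'
from h import *
np.set_printoptions(precision=4,suppress=True)
need([.464,.005,.25],4.43)
for n in ("side","top"):
    p=r.get_image(n)
    f,R,t=cam(p); v,u=np.mgrid[0:400,0:640]; D=p["depth"]
    W=(np.stack([(u-p["cx"])/f,(v-p["cy"])/f,np.ones_like(u)],-1)*D[...,None]-t)@R
    x,y,z=W[...,0],W[...,1],W[...,2]
    for nm,bx in {"plunger":(.41,.475,.18,.25,.158,.19),"key":(.43,.50,-.03,.05,.175,.21)}.items():
        k=(x>bx[0])&(x<bx[1])&(y>bx[2])&(y<bx[3])&(z>bx[4])&(z<bx[5]); q=W[k]
        if len(q): print(n,nm,len(q),"min",q.min(0),"max",q.max(0),"mean",q.mean(0),np.percentile(q[:,2],[10,50,90]))
    cv2.imwrite(f"pics/{n}22.png",cv2.resize(p["img"][130:230,250:370],None,fx=6,fy=6,interpolation=cv2.INTER_CUBIC) if n=="side" else cv2.resize(p["img"][180:260,220:350],None,fx=6,fy=6,interpolation=cv2.INTER_CUBIC))
E
```

```text
t: 64.9
tool_pos: [0.4513, 0.1994, 0.2544]
ee_rot: [-0.0, 0.999, 0.039, 0.0]
force: [0.8, -0.6, -0.2]
grip_width: 0.0002
t: 65.57
tool_pos: [0.4584, 0.098, 0.2527]
ee_rot: [0.0, 0.999, 0.038, -0.001]
force: [0.9, -0.2, 0.1]
grip_width: 0.0472
t 65.57 tcp [0.4584 0.098  0.2527] phi 4.40  dp(units of .1m) [-0.015  0.931  0.028] yaw -0.000 q6 1.47 grip 0.0472 F [ 0.9 -0.2  0.1]
side plunger 23 min [0.4373 0.1955 0.158 ] max [0.4562 0.2255 0.1757] mean [0.4455 0.2085 0.1678] [0.1588 0.1717 0.1747]
side key 53 min [ 0.45   -0.0021  0.1751] max [0.4793 0.0122 0.2012] mean [0.4639 0.0027 0.1873] [0.177  0.1885 0.1967]
top plunger 1 min [0.4264 0.2471 0.159 ] max [0.4264 0.2471 0.159 ] mean [0.4264 0.2471 0.159 ] [0.159 0.159 0.159]
top key 24 min [0.4479 0.0027 0.1754] max [0.4761 0.0127 0.2022] mean [0.4607 0.007  0.1937] [0.1898 0.1947 0.1974]
```

View pics/side22.png

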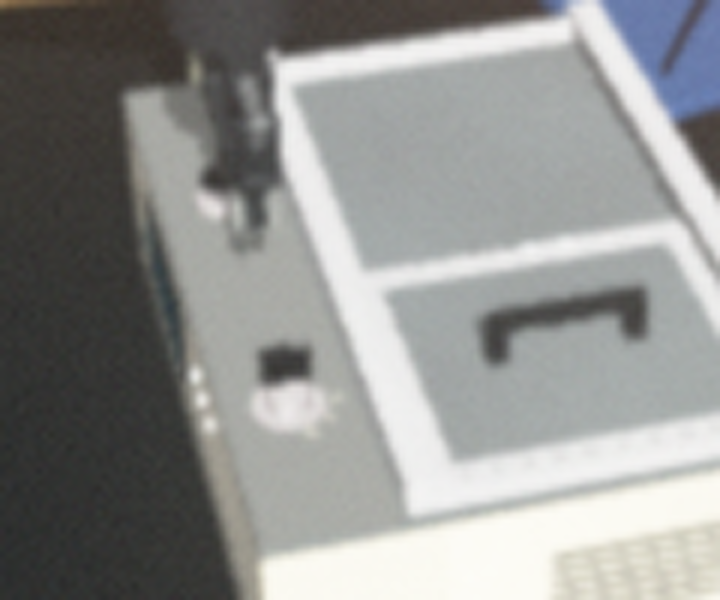

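View pics/top22.png

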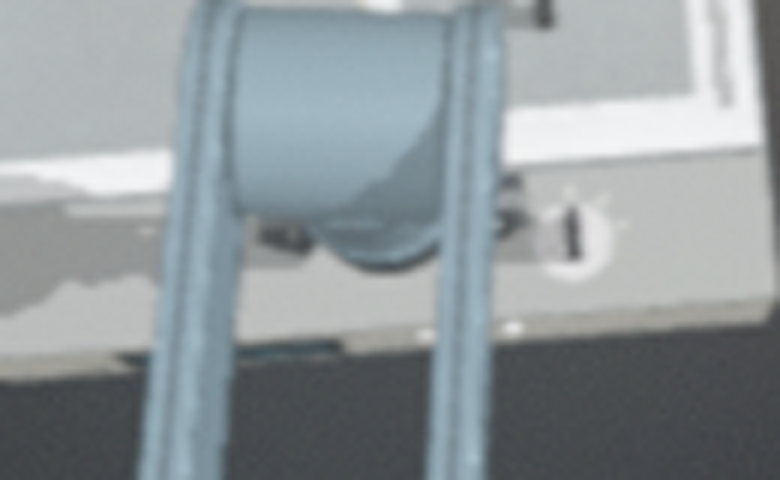

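The plunger head is back out: depth up to 0.1757, against about 0.165 if it had stuck in. Now over the key.

```bash
python3 -m jog '[{"hand":0,"dp":[0,0.13,0],"yaw":0},{"hand":0,"dp":[0,0.26,0],"yaw":0},{"hand":0,"dp":[-0.01,0.4,0],"yaw":0},{"hand":0,"dp":[-0.01,0.55,0],"yaw":0},{"hand":0,"dp":[-0.01,0.7,0],"yaw":0},{"hand":0,"dp":[-0.01,0.83,0],"yaw":0},{"hand":0,"dp":[-0.01,0.93,0],"yaw":0},{"hand":0,"dp":[-0.01,0.93,0],"yaw":0}]'
python3 -m jog '[{"hand":0,"dp":[0,0,0.07],"yaw":0},{"hand":0,"dp":[0,0,0.14],"yaw":0},{"hand":0,"dp":[0,0,0.21],"yaw":0},{"hand":0,"dp":[0,0,0.28],"yaw":0},{"hand":0,"dp":[0,0,0.3],"yaw":0},{"hand":0,"dp":[0,0,0.3],"yaw":0},{"hand":0,"dp":[0,0,0.3],"yaw":0},{"hand":0,"dp":[0,0,0.3],"yaw":0}]'
python3 - <<'E'
from h import *
for i in range(2): p=r.get_image("side")
need([.464,.005,.194],4.43)
cv2.imwrite("pics/s23.png",cv2.resize(p["img"][140:230,250:350],None,fx=6,fy=6,interpolation=cv2.INTER_CUBIC))
E
```

```text
t: 66.33
tool_pos: [0.4653, 0.0054, 0.2533]
ee_rot: [0.0, 0.999, 0.038, -0.0]
force: [0.2, -0.1, -0.0]
grip_width: 0.0426
t: 67.0
tool_pos: [0.4655, 0.0068, 0.2239]
ee_rot: [0.0, 0.999, 0.039, 0.0]
force: [0.5, 0.3, -0.1]
grip_width: 0.0427
t 67.10 tcp [0.4655 0.0067 0.224 ] phi 4.43  dp(units of .1m) [-0.016  0.015  0.3  ] yaw 0.000 q6 1.27 grip 0.0429 F [ 0.7 -0.7 -0.1]
```

View pics/s23.png

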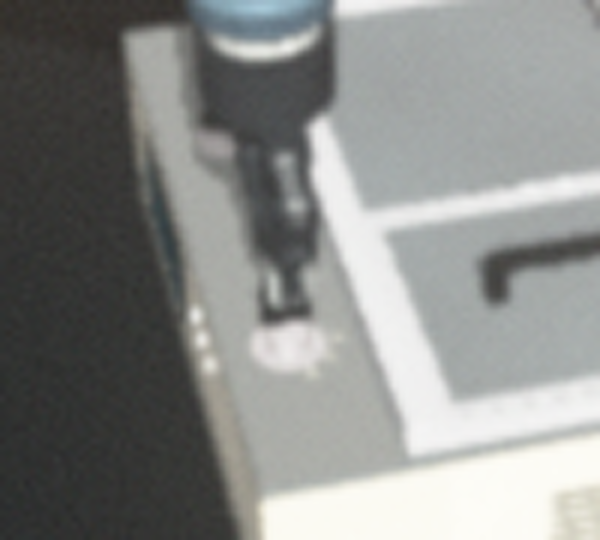

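The near finger stands centred in front of the key bow at zoomed (285,295). Descending and closing gently.

```bash
python3 -m jog '[{"hand":0,"dp":[-0.005,0.012,0.05],"yaw":0},{"hand":0,"dp":[-0.005,0.012,0.1],"yaw":0},{"hand":0,"dp":[-0.005,0.012,0.15],"yaw":0},{"hand":0,"dp":[-0.005,0.012,0.2],"yaw":0},{"hand":0,"dp":[-0.005,0.012,0.25],"yaw":0},{"hand":0,"dp":[-0.005,0.012,0.29],"yaw":0},{"hand":0,"dp":[-0.005,0.012,0.29],"yaw":0},{"hand":0,"dp":[-0.005,0.012,0.29],"yaw":0}]'
python3 -m jog '[{"hand":-0.2,"dp":[0,0,0],"yaw":0},{"hand":-0.4,"dp":[0,0,0],"yaw":0},{"hand":-0.55,"dp":[0,0,0],"yaw":0},{"hand":-0.7,"dp":[0,0,0],"yaw":0},{"hand":-1,"dp":[0,0,0],"yaw":0},{"hand":-1,"dp":[0,0,0],"yaw":0},{"hand":-1,"dp":[0,0,0],"yaw":0},{"hand":-1,"dp":[0,0,0],"yaw":0}]' 30
python3 -c "
from h import *
need([.464,.005,.194],4.43); print(r.get_obs()['moment'])"
```

```text
t: 67.77
tool_pos: [0.4646, 0.0055, 0.1943]
ee_rot: [-0.0, 0.999, 0.039, -0.0]
force: [-0.1, 0.3, 0.0]
grip_width: 0.0426
t: 68.43
tool_pos: [0.465, 0.0053, 0.1949]
ee_rot: [0.0, 0.999, 0.039, 0.0]
force: [-0.7, -1.7, 2.4]
grip_width: 0.0081
t 68.43 tcp [0.465  0.0053 0.1949] phi 4.43  dp(units of .1m) [-0.01   0.002  0.009] yaw -0.000 q6 1.26 grip 0.0081 F [-0.7 -1.7  2.4]
[-0.10025565  0.17798804 -0.01325134]
```

```bash
python3 -m jog '[{"hand":-1,"dp":[0,0,0],"yaw":0},{"hand":-1,"dp":[0,0,0],"yaw":0.06},{"hand":-1,"dp":[0,0,0],"yaw":0.12},{"hand":-1,"dp":[0,0,0],"yaw":0.18},{"hand":-1,"dp":[0,0,0],"yaw":0.24},{"hand":-1,"dp":[0,0,0],"yaw":0.3},{"hand":-1,"dp":[0,0,0],"yaw":0.36},{"hand":-1,"dp":[0,0,0],"yaw":0.42}]' 60
python3 -c "
from h import *
need([.464,.005,.194],4.43); print(r.get_obs()['moment'])"
python3 -m jog '[{"hand":-1,"dp":[0,0,0],"yaw":0.06},{"hand":-1,"dp":[0,0,0],"yaw":0.12},{"hand":-1,"dp":[0,0,0],"yaw":0.18},{"hand":-1,"dp":[0,0,0],"yaw":0.24},{"hand":-1,"dp":[0,0,0],"yaw":0.3},{"hand":-1,"dp":[0,0,0],"yaw":0.36},{"hand":-1,"dp":[0,0,0],"yaw":0.4},{"hand":-1,"dp":[0,0,0],"yaw":0.41}]'
python3 -c "
from h import *
need([.464,.005,.194],4.43-74.5); print(r.get_obs()['moment'])"
```

```text
t: 69.1
tool_pos: [0.4653, 0.0065, 0.195]
ee_rot: [-0.001, 0.957, -0.289, 0.0]
force: [1.0, 4.6, 4.3]
grip_width: 0.0078
t 69.10 tcp [0.4653 0.0065 0.195 ] phi -33.65  dp(units of .1m) [-0.002  0.019  0.01 ] yaw -0.423 q6 1.93 grip 0.0078 F [1.  4.6 4.3]
[ 0.85034274 -0.16391096  0.09629598]
t: 69.77
tool_pos: [0.4662, 0.0072, 0.195]
ee_rot: [-0.002, 0.817, -0.577, 0.0]
force: [4.9, 7.4, 1.6]
grip_width: 0.0075
t 69.77 tcp [0.4662 0.0072 0.195 ] phi -70.46  dp(units of .1m) [0.013 0.028 0.01 ] yaw -0.004 q6 2.57 grip 0.0075 F [4.9 7.4 1.6]
[ 1.22272708 -0.72991011  0.24276061]
```

Torque of 0.24 N·m matches the START spring. I'll turn a bit further to be sure of the end stop, and hold there.

```bash
python3 -m jog '[{"hand":-1,"dp":[0,0,0],"yaw":0.01},{"hand":-1,"dp":[0,0,0],"yaw":0.02},{"hand":-1,"dp":[0,0,0],"yaw":0.03},{"hand":-1,"dp":[0,0,0],"yaw":0.035},{"hand":-1,"dp":[0,0,0],"yaw":0.035},{"hand":-1,"dp":[0,0,0],"yaw":0.035},{"hand":-1,"dp":[0,0,0],"yaw":0.035},{"hand":-1,"dp":[0,0,0],"yaw":0.035}]'
python3 -c "
from h import *
p=r.get_image('side'); cv2.imwrite('pics/s24.png',cv2.resize(p['img'][140:230,250:350],None,fx=6,fy=6,interpolation=cv2.INTER_CUBIC))
need([.464,.005,.194],4.43-74.5); print(r.get_obs()['moment'])"
```

```text
t: 70.43
tool_pos: [0.4662, 0.0072, 0.195]
ee_rot: [-0.002, 0.802, -0.597, 0.001]
force: [4.2, 6.5, 1.8]
grip_width: 0.0076
t 70.48 tcp [0.4663 0.0072 0.195 ] phi -73.32  dp(units of .1m) [0.014 0.028 0.01 ] yaw -0.036 q6 2.62 grip 0.0078 F [4.3 7.4 1.1]
[ 1.17954154 -0.71116262  1.04951475]
```

View pics/s24.png

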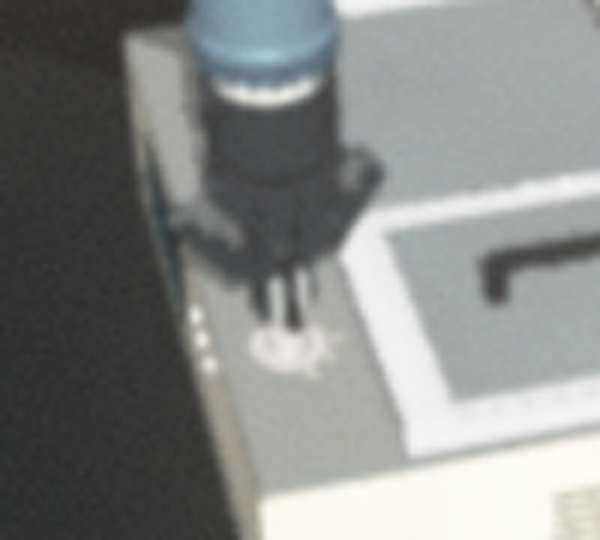

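The moment jumped to 1.05 N·m, so the key is hard on the START stop. I'll hold, ease back most of the way under the spring, then release.

```bash
python3 -m jog '[{"hand":-1,"dp":[0,0,0],"yaw":0},{"hand":-1,"dp":[0,0,0],"yaw":0},{"hand":-1,"dp":[0,0,0],"yaw":0},{"hand":-1,"dp":[0,0,0],"yaw":0},{"hand":-1,"dp":[0,0,0],"yaw":-0.05},{"hand":-1,"dp":[0,0,0],"yaw":-0.1},{"hand":-1,"dp":[0,0,0],"yaw":-0.15},{"hand":-1,"dp":[0,0,0],"yaw":-0.2}]'
python3 -m jog '[{"hand":-1,"dp":[0,0,0],"yaw":-0.05},{"hand":-1,"dp":[0,0,0],"yaw":-0.1},{"hand":-1,"dp":[0,0,0],"yaw":-0.1},{"hand":-1,"dp":[0,0,0],"yaw":-0.1},{"hand":-0.6,"dp":[0,0,0],"yaw":-0.1},{"hand":-0.2,"dp":[0,0,0],"yaw":-0.1},{"hand":0,"dp":[0,0,0],"yaw":-0.1},{"hand":0,"dp":[0,0,0],"yaw":-0.1}]'
python3 -m jog '[{"hand":0,"dp":[0,0,-0.05],"yaw":0},{"hand":0,"dp":[0,0,-0.15],"yaw":0},{"hand":0,"dp":[0,0,-0.3],"yaw":0},{"hand":0,"dp":[0,0,-0.45],"yaw":0},{"hand":0,"dp":[0,0,-0.6],"yaw":0},{"hand":0,"dp":[0,0,-0.75],"yaw":0},{"hand":0,"dp":[0,0,-0.9],"yaw":0},{"hand":0,"dp":[0,0,-1],"yaw":0}]'
python3 -c "
from h import *
need([.3,.25,.35],4.43)"
```

```text
t: 71.15
tool_pos: [0.4658, 0.007, 0.195]
ee_rot: [-0.002, 0.886, -0.463, 0.0]
force: [2.8, 5.9, 3.4]
grip_width: 0.0075
t: 71.82
tool_pos: [0.4646, 0.0053, 0.1944]
ee_rot: [0.0, 0.919, -0.394, -0.0]
force: [0.0, 0.6, 1.1]
grip_width: 0.0427
t: 72.48
tool_pos: [0.4653, 0.0053, 0.2971]
ee_rot: [-0.0, 0.919, -0.394, 0.001]
force: [-0.2, -0.3, 0.0]
grip_width: 0.0429
t 72.48 tcp [0.4653 0.0053 0.2971] phi -46.43  dp(units of .1m) [-2.911 -0.49  -0.535] yaw -0.565 q6 2.15 grip 0.0429 F [-0.2 -0.3  0. ]
```

```bash
python3 -m jog '[{"hand":0,"dp":[-0.09,-0.09,0],"yaw":0},{"hand":0,"dp":[-0.18,-0.17,0],"yaw":0},{"hand":0,"dp":[-0.27,-0.26,0],"yaw":0},{"hand":0,"dp":[-0.36,-0.35,0],"yaw":0},{"hand":0,"dp":[-0.45,-0.43,0],"yaw":0},{"hand":0,"dp":[-0.54,-0.52,0],"yaw":0},{"hand":0,"dp":[-0.63,-0.6,0],"yaw":0},{"hand":0,"dp":[-0.72,-0.69,0],"yaw":0}]'
python3 -m jog '[{"hand":0,"dp":[-0.09,-0.09,0],"yaw":0},{"hand":0,"dp":[-0.18,-0.17,0],"yaw":0},{"hand":0,"dp":[-0.27,-0.26,0],"yaw":0},{"hand":0,"dp":[-0.36,-0.35,0],"yaw":0},{"hand":0,"dp":[-0.45,-0.43,0],"yaw":0},{"hand":0,"dp":[-0.54,-0.52,0],"yaw":0},{"hand":0,"dp":[-0.63,-0.6,0],"yaw":0},{"hand":0,"dp":[-0.72,-0.69,0],"yaw":0}]'
python3 - <<'E'
from h import *
np.set_printoptions(precision=4,suppress=True)
need([.3,.25,.35],4.43)
for n in ("side","top"):
    p=r.get_image(n); cv2.imwrite(f"pics/{n}25.png",p["img"])
    f,R,t=cam(p); v,u=np.mgrid[0:400,0:640]; D=p["depth"]
    W=(np.stack([(u-p["cx"])/f,(v-p["cy"])/f,np.ones_like(u)],-1)*D[...,None]-t)@R
    x,y,z=W[...,0],W[...,1],W[...,2]; W0=np.load(f"W_{n}.npy")
    k=(x>.43)&(x<.50)&(y>-.03)&(y<.05)&(z>.176)&(z<.21); q=W[k]
    vx,vy,_,_=cv2.fitLine(q[:,:2].astype(np.float32),cv2.DIST_L2,0,.01,.01).ravel()
    print(n,"key",len(q),q.mean(0),"angle",np.degrees(np.arctan2(vy,vx)))
    for l,w in(("b",W0),("n",W)):
        m=(w[...,0]>.56)&(w[...,0]<.71)&(w[...,1]>-.05)&(w[...,1]<0)&(w[...,2]>.1)&(w[...,2]<.17); print(l,"plate",np.median(w[m][:,2]))
    cv2.imwrite(f"pics/{n}25z.png",cv2.resize(p["img"][140:230,260:360],None,fx=6,fy=6,interpolation=cv2.INTER_CUBIC) if n=="side" else cv2.resize(p["img"][130:250,220:360],None,fx=5,fy=5,interpolation=cv2.INTER_CUBIC))
E
```

```text
t: 73.15
tool_pos: [0.4651, 0.1057, 0.2952]
ee_rot: [-0.0, 0.919, -0.394, 0.0]
force: [-1.0, 1.4, -0.5]
grip_width: 0.0426
t: 73.82
tool_pos: [0.4654, 0.2055, 0.295]
ee_rot: [-0.0, 0.919, -0.394, 0.0]
force: [-0.0, 0.2, 0.9]
grip_width: 0.0428
t 73.82 tcp [0.4654 0.2055 0.295 ] phi -46.43  dp(units of .1m) [-1.462  0.892 -0.55 ] yaw -0.565 q6 2.58 grip 0.0428 F [-0.   0.2  0.9]
side key 44 [0.4651 0.0021 0.1888] angle -31.755056
b plate 0.15265951204475187
n plate 0.15283927343788162
top key 26 [0.4609 0.0077 0.1921] angle -35.99095
b plate 0.15147067546130027
n plate 0.15130897709547783
```

View pics/side25z.png

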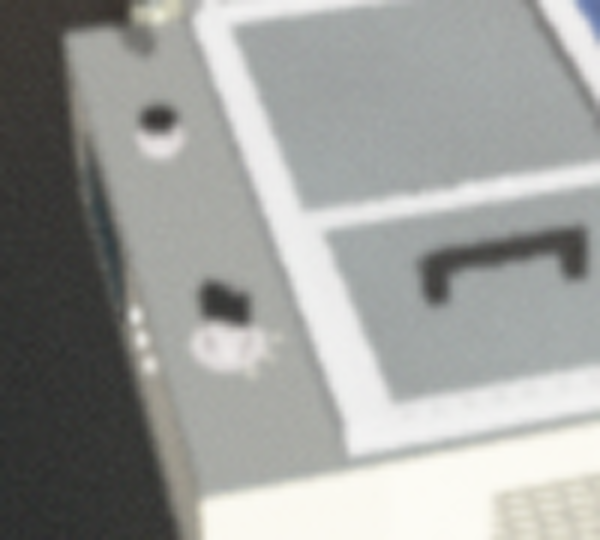

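View pics/top25z.png

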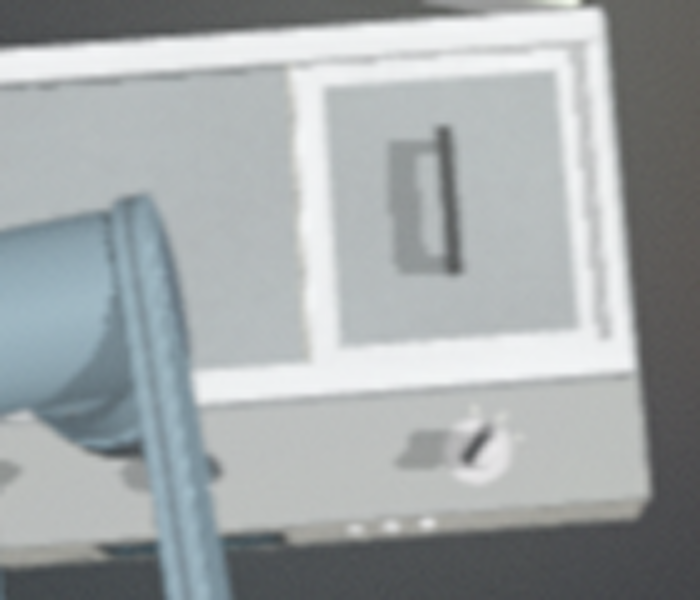

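View pics/side25.png

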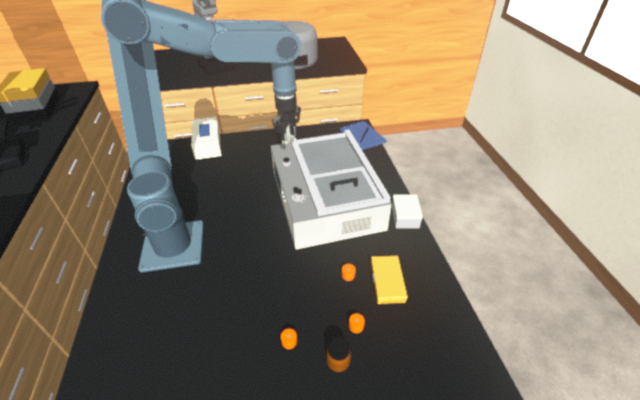

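The key bow reads about -34° in world axes, against -35.7° expected at RUN. The plunger is out, the hatch home, the bystanders are in place, and the arm is clear. Handing in.

```bash
python3 -c "
from station import r
print(r.finish_job())"
```

```text
the job is handed in; nothing more can be done
None
```

The job is done and handed in at about 74 s of the 210 s allowed. I loaded all four white cups, closed the hatch, pressed and released the plunger, then took the key to START and let it spring back to RUN. The hand-in gave no verdict.

- **Cups:** one each in wells 2, 3, 5 and 6. Before closing, their tops measured 0.124 m against 0.126 m expected. That small gap matches the top camera reading about 1 mm low elsewhere.
- **First cup, well 5:** it caught the tray rim on two tries (peak 24 N) because the cameras disagreed by about 4 mm. I shifted it and it seated; the other three went in first time.
- **Hatch:** home on its seat. Plate heights match the start in both cameras to within 0.3 mm.
- **Plunger:** pressed fully in (17.8 N at the stop, about 10 mm of travel), then seen back out.
- **Key:** hard on the START stop, where the torque rose from 0.24 to 1.05 N·m, and held there for about a second. It now reads −32° (side camera) and −36° (top camera), against −35.7° expected for RUN.
- **Bystanders:** the slide box, bottle, jar and orange look-alikes look unmoved in the final pictures. I did not re-measure them.

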